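# Load a grinding wheel into a spring magazine

### The arm

A 6-joint arm with a two-finger parallel gripper is mounted at the origin on the work surface. World frame = base frame: x ahead of the robot, y to its left, z up, the work surface at z = 0. Lengths are in m, angles in rad, forces in N, time in s.
With the tool pointing down it reaches from about 0.3 to 0.95 m from the base axis. Payload 3.1 kg.
Tool frame: the origin (TCP) lies between the finger pads; the fingertips stand 17 mm ahead of it and the grasp point (between the pads) lies 2 mm behind it; z points along the fingers, y is the direction in which the jaws open and shut (so a half turn about z gives the same grasp; the last joint's range is limited). The gripper opens to 85 mm and grips with 20 to 120 N. Pads are 22 mm wide; open, the fingers measure 114 mm over their backs; the gripper's body (76 mm by 85 mm) begins 54 mm behind the grasp point. The pads swing forward as they close: fully open they stand 13 mm farther back than shut.
Start: joints at [-1.361, 0.308, 1.634, -0, 1.2, -0.07], TCP at [0.173, -0.601, 0.248] pointing down, gripper open.
Joint ranges: [-3.06, 3.06], [-0.79, 1.96], [0.05, 2.63], [-1.19, 4.34], [0.05, 2.64], [-2.94, 2.94]. Speed limits (rad/s): [2.79, 2.79, 3.14, 3.14, 3.14, 3.14].

### API

Orientations are given as [roll, pitch, yaw] about the fixed x, y, z axes, in that order (R = Rz(yaw) Ry(pitch) Rx(roll)).
In Python, from workcell import arm gives the robot as it stands. The module is installed in compiled form; this text tells all that it offers.
- The arm moves only by the tool play_rows, never from a script. Its argument "targets" is a list of rows, each a list of 7 numbers: the turn, a rotation vector about the tool's x, y, z in units of 5 degrees (1.0 is 5 degrees), then the shift along the tool's x, y, z in units of 30 mm (1.0 is 30 mm), then the opening, from 0 (shut) to 1 (fully open). A call has 1 to 8 rows; each row is the pose to reach, as a shift and turn from the pose commanded when the call began, along the tool's axes at that moment; what a row does not reach only later rows make up. A row lasts 1/12 s, in which the tool goes at most 41.7 mm and 7.16 degrees, less where a joint would pass 70% of its speed; a pose out of reach is approached as far as the arm can. A call with a gripper value outside its range is refused whole. The fingers move at their own pace and stop on an object; "force" is the grip in N (left out, the last holds). Time passes only in rows, so rows that repeat a pose let the fingers close. It gives the time, the measured TCP pose, the force and the opening at its end, in the units of the state.
- arm.get_state(): the state, without advancing time (a new reading comes with each control period).
- arm.read_camera(name): name is "side" or "top"; returns a dict with "image" (480x640x3 uint8, blue, green, red), "intrinsics" (3x3 intrinsics, pixels), "k1" (the pictures are not rectified: a ray, as slopes to the right and down, at radius r is drawn at 1 + k1 r^2 times it, then the intrinsics apply), "world_from_camera" (4x4, takes a point from camera to world coordinates). Camera axes: x right, y down, z forward; pixel columns grow to the right and rows downward; lengths in m; the calibration is good to about 2 mm. A picture is of the moment at which its call begins. There is no depth.
- arm.job_done(): hands the job in, once; it reports no verdict.
The state is a dict: "time": time; "joint_pos": joint angles; "joint_velocities": joint speeds; "tau": joint torques, N m; "tcp_pos": TCP position; "ee_rot": TCP orientation; "contact_force": force on the tool from outside, world axes, zero at the start; "ft_torque": the same for the moment, N m; "opening": opening from 0.0 (shut) to 1.0 (fully open).
Only numpy, scipy, OpenCV 4.12 (cv2) and the standard library are available. Lean on these libraries where they do the work, as an engineer would, in place of code of your own. Each camera call takes 0.05 s, during which the arm holds its last target.

### The job

Load the small white grinding wheel into the spring magazine: lay it flat on the sprung brass plate between the four guide rods and let go of it, then take the press block by its wooden handle and push the wheel squarely down with the block's flat foot until the plate is hard on its stop, and keep it there, level, with about 22 N for a full second so that both red catches snap over the wheel; the wheel is brittle, so never press on it with more than 28 N, and do not drop or knock it. Then stand the press block upright on the bench, clear of the magazine, and leave the other things on the bench where they are.

Things in the scene. Friction and masses are not known exactly. Their poses are not given: they have to be found in the camera images.
- magazine: Spring magazine bolted to the bench: grey base 120 x 120 x 12 mm; origin at the centre of its underside, z up. Four guide rods, 8 mm thick, 88 mm high (tapered above 79 mm), at x = +-28.7, y = +-24.1 mm, leave the wheel 2 mm of play. Catches with red noses stand at its +x and -x sides; the +y and -y sides are open for gripper fingers. The sprung brass plate (50 mm across) is at its centre.
- plate_top (a point): Centre of the top face of the brass plate; its z axis is the plate's normal. 76 mm above the bench when up, 44 mm when hard on its stop. The plate sits on a ball joint on top of the sprung stem and rocks by up to 8 degrees when pressed unevenly.
- follower (a joint): Downward travel of the brass plate, m: 0 is up, 0.032 is hard on the stop. The spring takes about 4 N to start it moving and 11 N to hold it at the stop; the catches add a few N while the wheel forces them apart.
- catch_a (a joint): Catch at the magazine's +x side, rad: 0 closed (sprung shut), about 0.13 fully apart. Its red nose slopes from 78 mm down to 64 mm above the bench, flat underside at 62.5 mm; closed, its tip is 26.5 mm from the magazine's axis, 5 mm over the wheel's rim.
- catch_b (a joint): The same catch at the magazine's -x side. The catches snap shut over the wheel once its top face is below 62.5 mm (plate travel over 0.0295 m); it is then held under the noses.
- wheel_center (a point): Centre (half-way up) of the white grinding wheel: a disc 63 mm across and 16 mm thick with a 20 mm bore, about 0.1 kg, lying flat on the bench at the start; its z axis is the wheel's axis. Brittle: at most 28 N from the press block, no knocks against the magazine over 50 N.
- tamper_center (a point): Centre (half-way up) of the press block, 80 mm high, about 0.28 kg: flat black foot 44 mm across and 16 mm thick, round wooden handle 26 mm across from 16 to 72 mm above its underside, aluminium cap 30 mm across. Stands upright on the bench at first; z axis up the handle. The foot passes between the catch noses when within 4 mm of the magazine's axis.
- pink_wheel_center (a point): Centre of a pink grinding wheel, 100 mm across and 20 mm thick, lying flat on the bench. To be left alone.
- cup_wheel_center (a point): Centre of an off-white flared cup wheel, 80 mm across and 40 mm high, standing on the bench. To be left alone.
- carton_center (a point): Centre of a small brown carton 70 x 100 x 55 mm standing on the bench. To be left alone.
Not all that is in view belongs to the job. Of the things like the part that bears wheel_center, leave any that is pink; of the rest the smaller one is meant.

How it is judged:
By the outcome, as a careful person would: the job done as asked, in the order asked, and still so for the second after the job is handed in, with the robot touching nothing.
It also fails if it takes over 72 s, if anything falls off the work surface, if the arm or the gripper's body presses on something with over 40 N, if the wrist force passes 120 N, or if a joint passes its speed limit or range.

## Working session

There is one attempt and no reset: what is moved stays moved. The work goes in short steps, Python scripts to look and compute and a tool call to move; the robot and the scene stay as the last step left them, time stands still between calls to the robot, and variables do not carry over. Pictures are saved under pics/ and viewed, and the job is handed in when it is done.

Besides the shell and the picture viewer there is one more tool, called after ">>>" in YAML: its name, and indented under it one key for each argument. play_rows: Moves the arm, as the interface text tells. Its arguments: {"type":"object","properties":{"targets":{"type":"array"},"force":{"type":"number"}},"required":["targets"]}

```bash
mkdir -p pics; cat > h.py <<'E'
import numpy as np, cv2
from workcell import arm
def cam(n,save=None):
    d=arm.read_camera(n)
    if save: cv2.imwrite('pics/'+save,d['image'])
    return d
def ray(d,u,v):
    K=np.array(d['intrinsics']);k1=d['k1']
    xd=np.array([(u-K[0,2])/K[0,0],(v-K[1,2])/K[1,1]])
    x=xd.copy()
    for _ in range(50): x=xd/(1+k1*(x@x))
    T=np.array(d['world_from_camera'])
    return T[:3,3],T[:3,:3]@np.array([x[0],x[1],1])
def at_z(d,u,v,z):
    o,r=ray(d,u,v); return o+r*(z-o[2])/r[2]
def proj(d,p):
    K=np.array(d['intrinsics']);T=np.array(d['world_from_camera'])
    c=T[:3,:3].T@(np.asarray(p)-T[:3,3]); x=c[:2]/c[2]; x=x*(1+d['k1']*(x@x))
    return np.array([K[0,0]*x[0]+K[0,2],K[1,1]*x[1]+K[1,2]])
E
python3 - <<'E'
from h import *
import pickle
np.set_printoptions(precision=4,suppress=True)
for n in('top','side'):
    d=cam(n,n+'0.png'); pickle.dump(d,open(n+'0.pkl','wb'))
    print(n,d['intrinsics'],d['k1'],d['world_from_camera'])
print(arm.get_state())
E
```

```text
top [[479.7244   0.     310.3766]
 [  0.     479.7244 236.6741]
 [  0.       0.       1.    ]] -0.012129783661196028 [[-0.0293 -0.9974  0.0654  0.474 ]
 [-0.9996  0.0295  0.0017  0.0901]
 [-0.0036 -0.0653 -0.9979  1.2019]
 [ 0.      0.      0.      1.    ]]
side [[459.7747   0.     326.9951]
 [  0.     459.7747 235.9241]
 [  0.       0.       1.    ]] -0.05771673129080055 [[ 0.9373 -0.153   0.3132  0.2779]
 [-0.3482 -0.4529  0.8207 -0.6609]
 [ 0.0163 -0.8783 -0.4778  0.528 ]
 [ 0.      0.      0.      1.    ]]
{'time': 0.1, 'joint_pos': array([-1.3607,  0.309 ,  1.6351, -0.    ,  1.1997, -0.0697]), 'joint_velocities': array([-0.0017, -0.0025, -0.0042,  0.0001, -0.0011, -0.0002]), 'tau': array([ -0.0003, -41.6407, -27.7645,  -0.    ,   0.004 ,   0.    ]), 'tcp_pos': array([ 0.1724, -0.6   ,  0.2471]), 'ee_rot': array([-3.1394, -0.0001,  0.2798]), 'contact_force': array([ 0.3313, -0.2062,  0.8861]), 'ft_torque': array([ 0.0485, -0.0104, -0.0427]), 'opening': 0.9983066715137289}
```

View pics/top0.png

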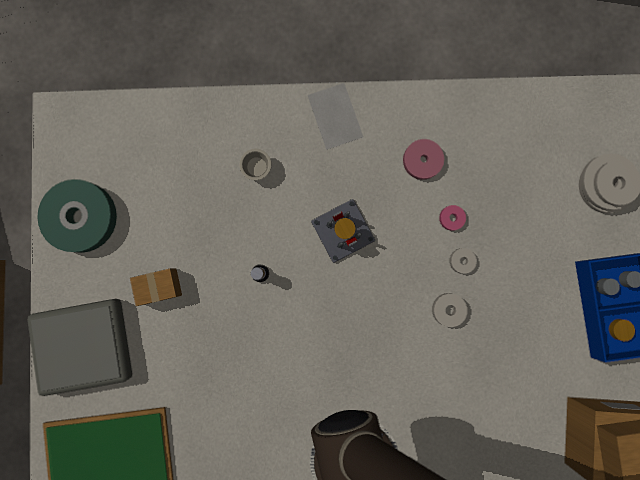

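View pics/side0.png

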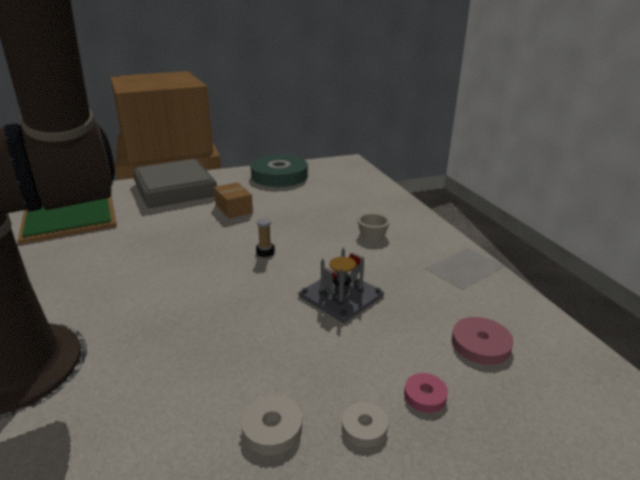

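The top view shows the magazine at about (345,231), the press block at (260,273), the small white wheel at (463,261), the larger white one at (451,310) and the small pink one at (453,218). I'll enlarge these next.

```bash
python3 - <<'E'
import cv2
t=cv2.imread('pics/top0.png');s=cv2.imread('pics/side0.png')
def c(im,x,y,w,h,f,n): cv2.imwrite('pics/'+n,cv2.resize(im[y:y+h,x:x+w],None,fx=f,fy=f,interpolation=cv2.INTER_CUBIC))
c(t,305,190,80,80,7,'mag_t.png')
c(t,420,190,100,75*2,4,'whl_t.png')
c(t,235,245,70,60,8,'tam_t.png')
c(s,290,240,100,85,7,'mag_s.png')
c(s,330,390,80,60,8,'whl_s.png')
c(s,235,205,60,60,8,'tam_s.png')
E
```

```text
(no output)
```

View pics/mag_t.png

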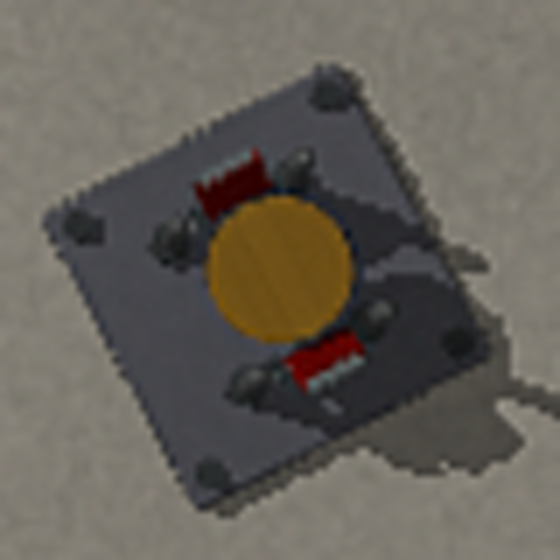

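View pics/whl_t.png

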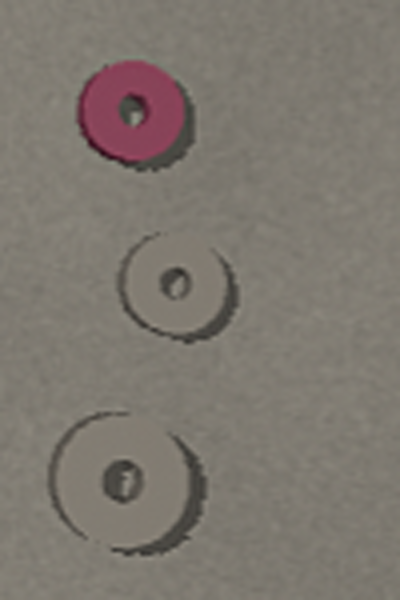

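View pics/tam_t.png

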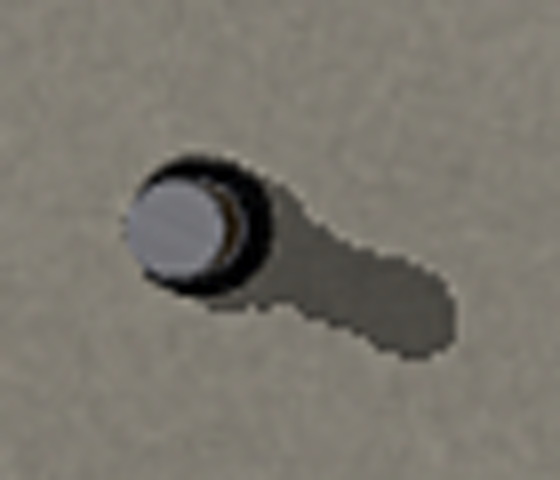

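View pics/mag_s.png

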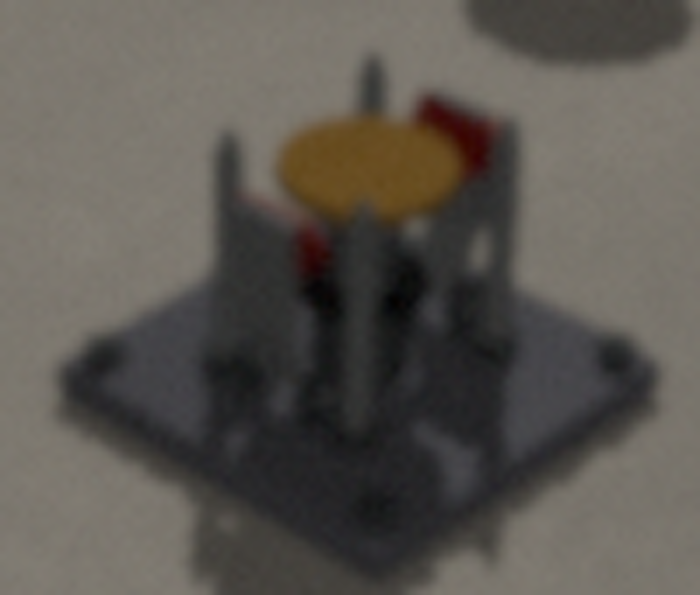

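View pics/whl_s.png

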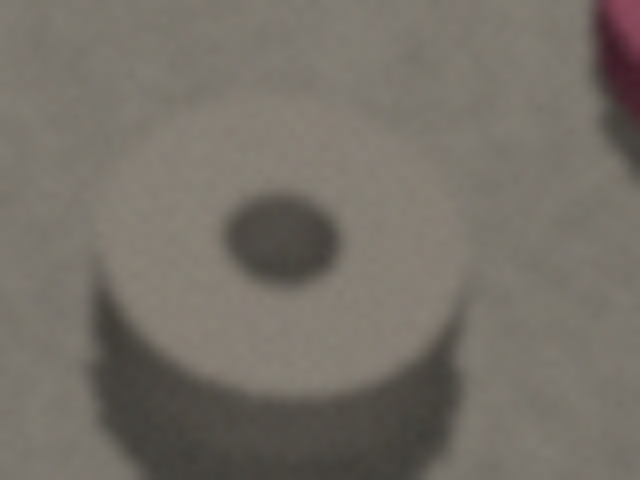

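View pics/tam_s.png

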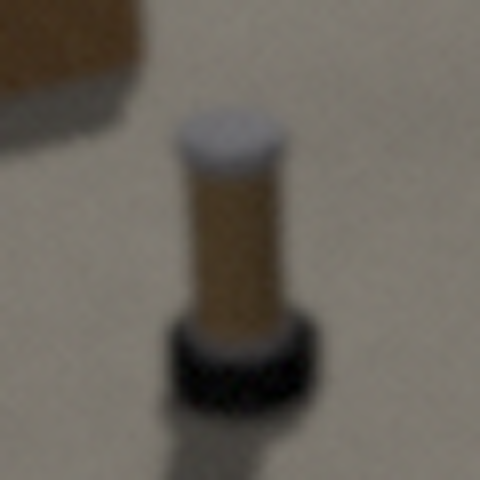

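```bash
python3 - <<'E'
from h import *
import pickle
np.set_printoptions(precision=4,suppress=True)
T=pickle.load(open('top0.pkl','rb'));S=pickle.load(open('side0.pkl','rb'))
def t(X,Y,f,x0,y0): return ((X+.5)/f-.5+x0,(Y+.5)/f-.5+y0)
def tri(a,b):
    (o1,r1),(o2,r2)=a,b
    A=np.c_[r1,-r2]; s=np.linalg.lstsq(A,o2-o1,rcond=None)[0]
    p,q=o1+s[0]*r1,o2+s[1]*r2
    return (p+q)/2,np.linalg.norm(p-q)
for n,a,b,z in [('plate',t(280,269,7,305,190),t(370,168,7,290,240),.076),('wheel',t(176,283,4,420,190),t(280,245,8,330,390),.016),('cap',t(175,229,8,235,245),t(231,132,8,235,205),.08)]:
    print(n,at_z(T,*a,z),at_z(S,*b,z),tri(ray(T,*a),ray(S,*b)))
cs=[at_z(T,*t(X,Y,7,305,190),.012) for X,Y in [(340,65),(45,217),(203,512),(495,350)]]
for i in range(4):
    e=cs[(i+1)%4]-cs[i]; print(cs[i],np.linalg.norm(e),np.degrees(np.arctan2(e[1],e[0])))
print(np.mean(cs,0))
# red noses
a=at_z(T,*t(235,183,7,305,190),.07);b=at_z(T,*t(325,360,7,305,190),.07);e=a-b
print('catch axis',np.degrees(np.arctan2(e[1],e[0])),np.linalg.norm(e),(a+b)/2)
# rods tops side & top
for X,Y in [(300,160),(172,245),(245,388),(380,312)]: print('rod',at_z(T,*t(X,Y,7,305,190),.085))
E
```

```text
plate [0.5658 0.011  0.076 ] [0.564  0.0059 0.076 ] (array([0.5661, 0.0107, 0.0727]), np.float64(3.7977944889201495e-05))
wheel [ 0.4818 -0.2844  0.016 ] [ 0.4802 -0.2862  0.016 ] (array([ 0.4814, -0.2849,  0.014 ]), np.float64(0.0009313173244135815))
cap [0.4658 0.2203 0.08  ] [0.4649 0.2157 0.08  ] (array([0.4659, 0.2206, 0.0775]), np.float64(0.00011502301896245614))
[ 0.6434 -0.0174  0.012 ] 0.11853309700281181 115.66845877791786
[0.5921 0.0894 0.012 ] 0.11881131283495444 -153.61590267078262
[0.4856 0.0366 0.012 ] 0.11860388443991277 -62.737578426485584
[ 0.5399 -0.0688  0.012 ] 0.11551277752406522 26.416882614324603
[0.5653 0.01   0.012 ]
catch axis 24.97832968695745 0.0671923863453762 [0.5655 0.0106 0.07  ]
rod [0.6014 0.0037 0.085 ]
rod [0.5742 0.0474 0.085 ]
rod [0.5257 0.0246 0.085 ]
rod [ 0.5497 -0.0212  0.085 ]
```

```bash
cat >> h.py <<'E'
from scipy.spatial.transform import Rotation as R
np.set_printoptions(precision=4,suppress=True)
def go(target,yaw_deg=26,s=None):
    """units for a move from the measured pose to target TCP, tool straight down with yaw"""
    s=s or arm.get_state()
    R0=R.from_euler('xyz',s['ee_rot']); R1=R.from_euler('xyz',[np.pi,0,np.radians(yaw_deg)])
    rv=np.degrees((R0.inv()*R1).as_rotvec())/5
    sh=R0.inv().apply(np.asarray(target)-s['tcp_pos'])/.03
    print('t',s['time'],'tcp',s['tcp_pos'],'rpy',np.degrees(s['ee_rot']),'F',s['contact_force'],'op',s['opening']); print('units',rv,sh)
E
python3 -c "
from h import *
go([.4815,-.285,.12])"
```

```text
t 0.1 tcp [ 0.1724 -0.6     0.2471] rpy [-179.8767   -0.0072   16.0315] F [ 0.3313 -0.2062  0.8861] op 0.9983066715137289
units [-0.0245 -0.0036 -1.9937] [12.8015 -7.2371  4.2545]
```

>>> play_rows:
  targets:
    - [0, 0, -2, 12.8, -7.24, 4.25, 1]
    - [0, 0, -2, 12.8, -7.24, 4.25, 1]
    - [0, 0, -2, 12.8, -7.24, 4.25, 1]
    - [0, 0, -2, 12.8, -7.24, 4.25, 1]
    - [0, 0, -2, 12.8, -7.24, 4.25, 1]
    - [0, 0, -2, 12.8, -7.24, 4.25, 1]
    - [0, 0, -2, 12.8, -7.24, 4.25, 1]
    - [0, 0, -2, 12.8, -7.24, 4.25, 1]
  force: 40

```text
time: 0.77
tcp_pos: [0.3977, -0.3704, 0.1549]
ee_rot: [-3.141, 0.0, 0.454]
contact_force: [0.5, 0.4, 0.8]
opening: 0.999
```

```bash
python3 -c "
from h import *
go([.4815,-.285,.12])"
```

```text
t 0.7667 tcp [ 0.3977 -0.3704  0.1549] rpy [-179.9755    0.0063   26.0144] F [0.4762 0.4225 0.8447] op 0.9992772788408429
units [-0.0049  0.0013  0.0029] [ 3.7589 -1.332   1.164 ]
```

>>> play_rows:
  targets:
    - [0, 0, 0, 3.5, -1.25, 1.1, 1]
    - [0, 0, 0, 3.5, -1.25, 1.1, 1]
    - [0, 0, 0, 3.5, -1.25, 1.1, 1]
    - [0, 0, 0, 3.5, -1.25, 1.1, 1]
    - [0, 0, 0, 3.5, -1.25, 1.1, 1]

```text
time: 1.18
tcp_pos: [0.475, -0.2905, 0.1215]
ee_rot: [-3.139, 0.001, 0.458]
contact_force: [-0.0, 0.4, -0.4]
opening: 0.999
```

```bash
python3 -c "
from h import *
go([.4815,-.285,.12])
cam('top','t1.png');cam('side','s1.png')
t=cv2.imread('pics/t1.png');s=cv2.imread('pics/s1.png')
cv2.imwrite('pics/t1c.png',cv2.resize(t[200:350,380:530],None,fx=4,fy=4));cv2.imwrite('pics/s1c.png',cv2.resize(s[250:480,250:480],None,fx=2.6,fy=2.6))"
```

```text
t 1.1833 tcp [ 0.475  -0.2905  0.1215] rpy [-179.8744    0.0845   26.2557] F [-0.0418  0.3893 -0.384 ] op 0.9988942436423157
units [-0.0251  0.0169  0.0511] [ 0.2756 -0.067   0.05  ]
```

View pics/t1c.png

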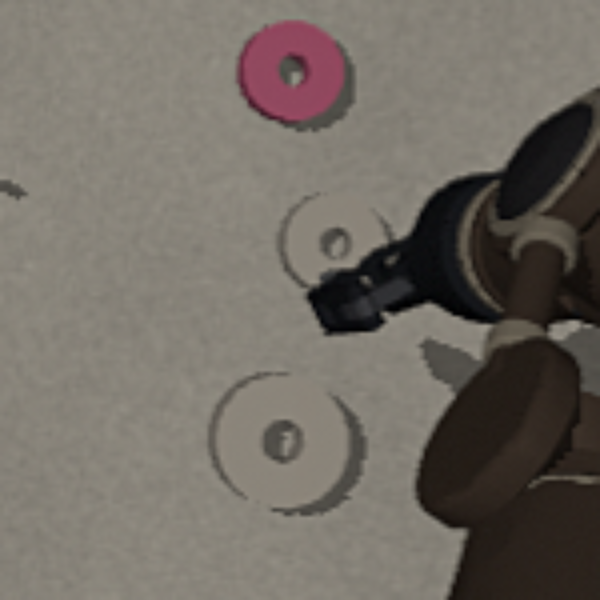

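View pics/s1c.png

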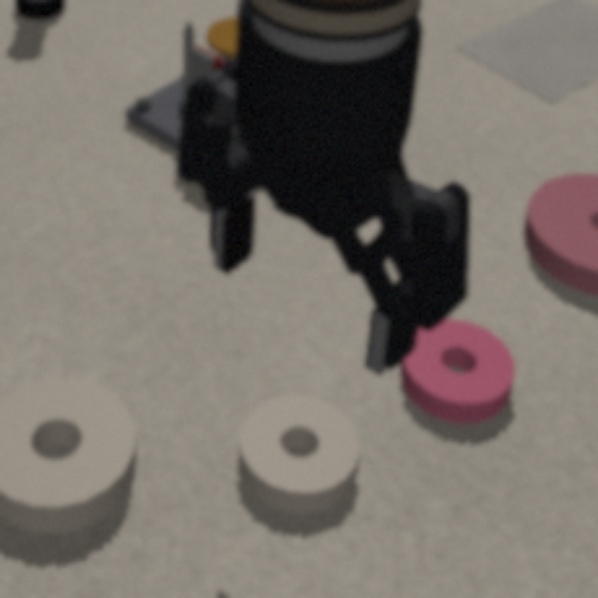

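```bash
python3 -c "
from h import *
import pickle
T=pickle.load(open('top0.pkl','rb'));S=pickle.load(open('side0.pkl','rb'))
c=np.array([.475,-.2905,.1215]);y=R.from_euler('xyz',[np.pi,0,.458]).apply([0,1,0]);x=R.from_euler('xyz',[np.pi,0,.458]).apply([1,0,0])
for tip in (.1045,.1175):
  for s in(-1,1):
    for e in (-1,1):
      p=c+y*s*.0425+x*e*.011;p[2]=tip
      print(tip,s,e,'sidecrop',(proj(S,p)-250)*2.6,'topcrop',(proj(T,p)-[380,200])*4)
"
```

```text
0.1045 -1 -1 sidecrop [221.3395 295.086 ] topcrop [338.8569 302.736 ]
0.1045 -1 1 sidecrop [250.8029 272.7069] topcrop [320.139  268.5869]
0.1045 1 -1 sidecrop [359.9614 388.7892] topcrop [468.5924 232.8223]
0.1045 1 1 sidecrop [388.513  362.0249] topcrop [449.7838 198.8396]
0.1175 -1 -1 sidecrop [222.0127 275.3791] topcrop [346.1713 303.0997]
0.1175 -1 1 sidecrop [251.7817 253.2034] topcrop [327.2218 268.5416]
0.1175 1 -1 sidecrop [362.4209 368.4886] topcrop [477.4324 232.3489]
0.1175 1 1 sidecrop [391.2453 341.9   ] topcrop [458.3904 197.9613]
```

```bash
python3 -c "
import cv2
s=cv2.imread('pics/s1.png')
cv2.imwrite('pics/s1d.png',cv2.resize(s[310:410,310:430],None,fx=6.5,fy=6,interpolation=cv2.INTER_CUBIC)*1)"
```

```text
(no output)
```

View pics/s1d.png

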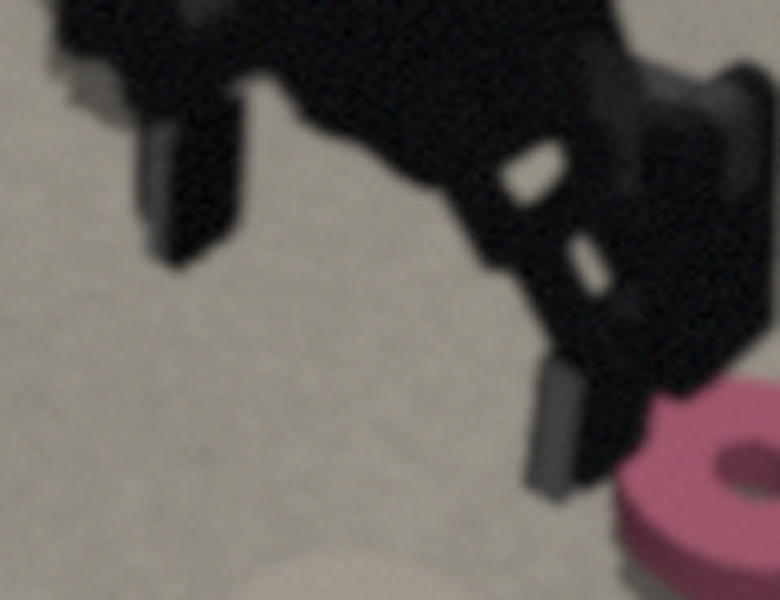

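```bash
python3 -c "
from h import *
go([.481,-.285,.04])"
```

```text
t 1.2833 tcp [ 0.4744 -0.2927  0.1226] rpy [-179.9917    0.0389   26.0543] F [-0.0673 -0.5225 -0.1365] op 0.9975468878206291
units [-0.0017  0.0078  0.0109] [ 0.3109 -0.1337  2.7528]
```

>>> play_rows:
  targets:
    - [0, 0, 0, 0.31, -0.13, 1.4, 1]
    - [0, 0, 0, 0.31, -0.13, 2.75, 1]
    - [0, 0, 0, 0.31, -0.13, 2.75, 1]
    - [0, 0, 0, 0.31, -0.13, 2.75, 1]
    - [0, 0, 0, 0.31, -0.13, 2.75, 1]
    - [0, 0, 0, 0.31, -0.13, 2.75, 1]

```text
time: 1.78
tcp_pos: [0.4833, -0.2872, 0.0435]
ee_rot: [3.136, -0.003, 0.453]
contact_force: [0.8, -0.4, 0.7]
opening: 0.998
```

```bash
python3 -c "
from h import *
go([.481,-.285,.014])"
```

```text
t 1.7833 tcp [ 0.4833 -0.2872  0.0435] rpy [179.6894  -0.1654  25.9528] F [ 0.8046 -0.3572  0.6618] op 0.9976460208818769
units [ 0.0621 -0.0331 -0.0095] [-0.0379 -0.1047  0.9814]
```

>>> play_rows:
  targets:
    - [0, 0, 0, 0, 0, 0.5, 1]
    - [0, 0, 0, 0, 0, 0.5, 1]
    - [0, 0, 0, 0, 0, 0.5, 1]

```text
time: 2.03
tcp_pos: [0.4823, -0.2858, 0.0274]
ee_rot: [3.139, -0.001, 0.454]
contact_force: [-0.5, -0.1, -0.1]
opening: 1.003
```

```bash
python3 -c "
from h import *
for i in range(6):
  s=arm.get_state();print(s['time'],s['tcp_pos'],np.degrees(s['ee_rot']),s['joint_pos'],s['contact_force'])
  arm.read_camera('side')
"
```

```text
2.0333 [ 0.4823 -0.2858  0.0274] [179.8514  -0.0783  26.0091] [-0.6126  0.4919  1.9037 -0.0001  0.7431  0.5043] [-0.4731 -0.1472 -0.1368]
2.0833 [ 0.4825 -0.2858  0.0274] [179.8341  -0.0904  26.0128] [-0.6124  0.4919  1.9035 -0.      0.7428  0.5044] [ 0.3162  0.3687 -0.2637]
2.1333 [ 0.4825 -0.2857  0.0273] [179.8331  -0.0919  26.0226] [-0.6123  0.4922  1.9035 -0.      0.7426  0.5043] [-0.2635  0.1013  0.3395]
2.1833 [ 0.4825 -0.2856  0.027 ] [179.8478  -0.0824  26.0268] [-0.6122  0.4926  1.9036 -0.      0.7424  0.5044] [0.7531 0.1584 0.1456]
2.2333 [ 0.4823 -0.2855  0.0267] [179.8714  -0.07    26.0321] [-0.6121  0.493   1.9037 -0.      0.7422  0.5043] [-0.0206 -0.7256  0.0366]
2.2833 [ 0.4821 -0.2853  0.0264] [179.9012  -0.0541  26.0359] [-0.6121  0.4935  1.9039 -0.      0.7422  0.5043] [-1.0869  0.4451 -0.8938]
```

>>> play_rows:
  targets:
    - [0, 0, 0, -0.03, 0, 0.4, 1]
    - [0, 0, 0, -0.03, 0, 0.4, 1]
    - [0, 0, 0, -0.03, 0, 0.4, 1]
    - [0, 0, 0, -0.03, 0, 0.4, 1]

```text
time: 2.67
tcp_pos: [0.4802, -0.2849, 0.0125]
ee_rot: [-3.14, 0.001, 0.454]
contact_force: [0.3, 0.4, 0.3]
opening: 1.0
```

```bash
python3 -c "
from h import *
go([.481,-.285,.014])
cam('side','s2.png');cam('top','t2.png')
t=cv2.imread('pics/t2.png');s=cv2.imread('pics/s2.png')
a=cv2.resize(t[220:300,420:500],(480,480));b=cv2.resize(s[370:470,315:415],(480,480));cv2.imwrite('pics/2.png',cv2.hconcat([a,b])[:,:800])
go([.481,-.285,.014])"
```

```text
t 2.6667 tcp [ 0.4802 -0.2849  0.0125] rpy [-179.9252    0.0393   26.0268] F [0.2722 0.3897 0.3457] op 1.0001988053815316
units [-0.015   0.0079  0.0054] [ 0.0235  0.0155 -0.0493]
t 2.7667 tcp [ 0.4806 -0.2852  0.013 ] rpy [-179.9842    0.0083   26.0321] F [0.034  0.0323 0.0318] op 0.9997853303328345
units [-0.0032  0.0017  0.0064] [ 0.0145 -0.0006 -0.0326]
```

View pics/2.png

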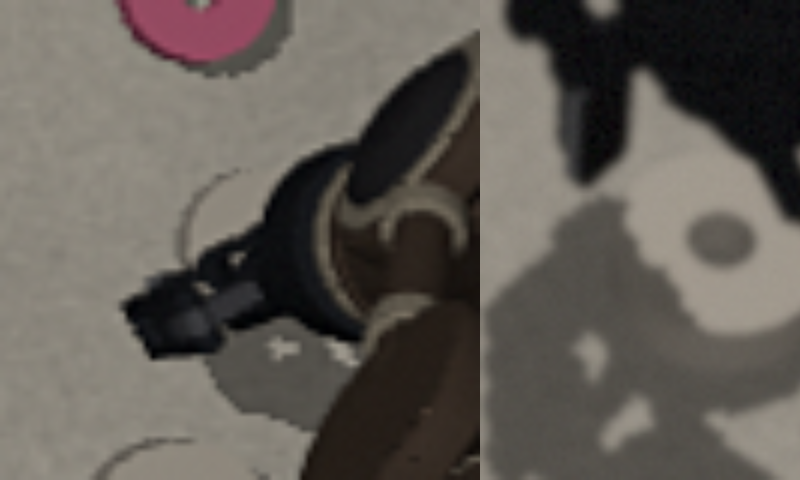

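The wheel sits between the two fingers and both are clear of it. I'll close the gripper.

>>> play_rows:
  targets:
    - [0, 0, 0, 0, 0, 0, 0.85]
    - [0, 0, 0, 0, 0, 0, 0.78]
    - [0, 0, 0, 0, 0, 0, 0.72]
    - [0, 0, 0, 0, 0, 0, 0.65]
    - [0, 0, 0, 0, 0, 0, 0.65]
    - [0, 0, 0, 0, 0, 0, 0.65]
    - [0, 0, 0, 0, 0, 0, 0.65]
  force: 40

```text
time: 3.35
tcp_pos: [0.481, -0.2854, 0.0138]
ee_rot: [3.141, -0.0, 0.454]
contact_force: [-1.5, 0.8, 5.3]
opening: 0.719
```

```bash
python3 -c "
from h import *
go([.481,-.285,.014])"
```

```text
t 3.35 tcp [ 0.481  -0.2854  0.0138] rpy [179.9743  -0.0171  26.0334] F [-1.5309  0.8216  5.3106] op 0.7188134161555265
units [ 0.0051 -0.0034  0.0067] [ 0.0073 -0.0112 -0.0051]
```

>>> play_rows:
  targets:
    - [0, 0, 0, 0, 0, -0.1, 0.65]
    - [0, 0, 0, 0, 0, -0.3, 0.65]
    - [0, 0, 0, 0, 0, -0.8, 0.65]
    - [0, 0, 0, 0, 0, -1.6, 0.65]
    - [0, 0, 0, 0, 0, -2.6, 0.65]
    - [0, 0, 0, 0, 0, -3.6, 0.65]
    - [0, 0, 0, 0, 0, -4.4, 0.65]
    - [0, 0, 0, 0, 0, -4.4, 0.65]

```text
time: 4.02
tcp_pos: [0.4842, -0.2877, 0.1512]
ee_rot: [3.132, -0.006, 0.454]
contact_force: [1.9, -0.3, -0.6]
opening: 0.722
```

```bash
python3 -c "
from h import *
cam('side','s3.png');cam('top','t3.png')
t=cv2.imread('pics/t3.png');s=cv2.imread('pics/s3.png')
a=cv2.resize(t[200:300,420:520],(400,400));b=cv2.resize(s[250:400,300:450],(400,400));cv2.imwrite('pics/3.png',cv2.hconcat([a,b])[:,:800])
go([.566,.0105,.145])"
```

```text
t 4.1167 tcp [ 0.4812 -0.2857  0.1464] rpy [179.8637  -0.0729  26.0302] F [ 0.0783  0.6417 -2.2839] op 0.7181827106093204
units [ 0.0273 -0.0146  0.006 ] [ 6.8716 -7.6309  0.0358]
```

View pics/3.png

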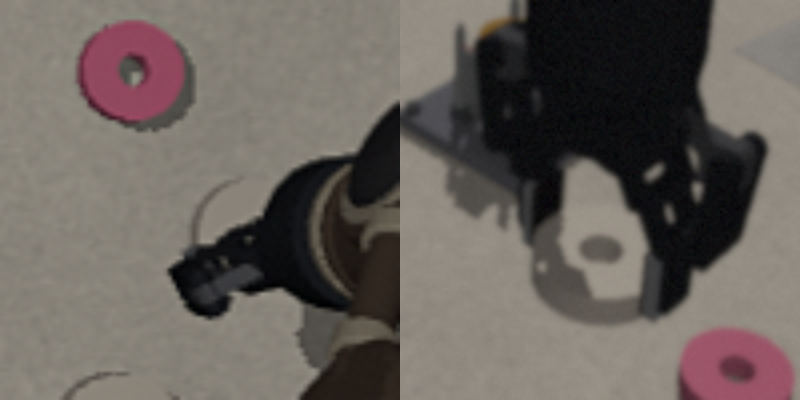

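The wheel is held and hangs level. Next I carry it over the magazine.

>>> play_rows:
  targets:
    - [0, 0, 0, 0.3, -0.33, 0, 0.65]
    - [0, 0, 0, 0.9, -1.0, 0, 0.65]
    - [0, 0, 0, 1.7, -1.9, 0, 0.65]
    - [0, 0, 0, 2.55, -2.85, 0, 0.65]
    - [0, 0, 0, 3.4, -3.8, 0, 0.65]
    - [0, 0, 0, 4.2, -4.7, 0, 0.65]
    - [0, 0, 0, 5.0, -5.55, 0, 0.65]
    - [0, 0, 0, 5.7, -6.3, 0, 0.65]

```text
time: 4.78
tcp_pos: [0.5495, -0.0369, 0.1426]
ee_rot: [-3.138, 0.004, 0.455]
contact_force: [-0.2, -1.7, -0.8]
opening: 0.718
```

>>> play_rows:
  targets:
    - [0, 0, 0, 0.5, -0.6, 0, 0.65]
    - [0, 0, 0, 0.9, -1.05, 0, 0.65]
    - [0, 0, 0, 1.15, -1.3, 0, 0.65]
    - [0, 0, 0, 1.15, -1.3, 0, 0.65]
    - [0, 0, 0, 1.15, -1.3, 0, 0.65]
    - [0, 0, 0, 1.15, -1.3, 0, 0.65]

```text
time: 5.28
tcp_pos: [0.5643, 0.0092, 0.1443]
ee_rot: [-3.141, 0.002, 0.454]
contact_force: [0.2, -0.9, -0.8]
opening: 0.723
```

```bash
python3 -c "
from h import *
go([.566,.0105,.145])
cam('side','s4.png');cam('top','t4.png')
t=cv2.imread('pics/t4.png');s=cv2.imread('pics/s4.png')
a=cv2.resize(t[180:280,300:400],(400,400));b=cv2.resize(s[210:330,280:400],(400,400));cv2.imwrite('pics/4.png',cv2.hconcat([a,b])[:,:800])
go([.566,.0105,.145])"
```

```text
t 5.2833 tcp [0.5643 0.0092 0.1443] rpy [-179.9663    0.1189   26.0105] F [ 0.1941 -0.8883 -0.7886] op 0.7233775224424079
units [-0.0067  0.0238  0.0021] [ 0.0692 -0.0153 -0.0237]
t 5.3833 tcp [0.5647 0.0087 0.1448] rpy [-179.9894    0.0568   25.9464] F [ 0.6717  0.4512 -1.6884] op 0.7191237548167831
units [-0.0021  0.0113 -0.0107] [ 0.0642 -0.0354 -0.006 ]
```

View pics/4.png

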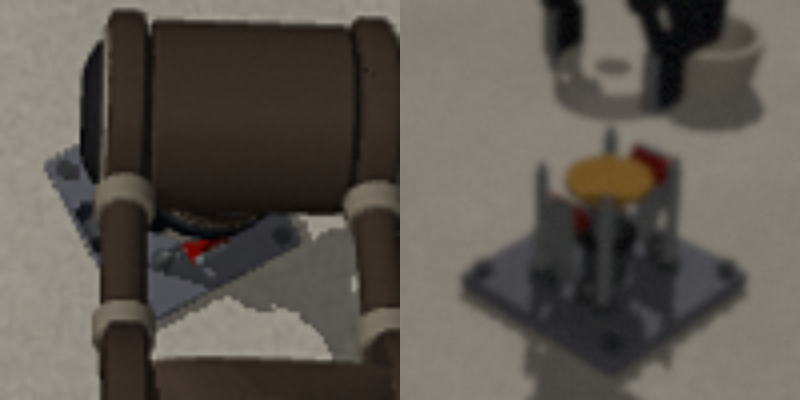

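>>> play_rows:
  targets:
    - [0, 0, 0, 0.02, -0.03, 0.3, 0.65]
    - [0, 0, 0, 0.02, -0.03, 0.7, 0.65]
    - [0, 0, 0, 0.02, -0.03, 1.03, 0.65]
    - [0, 0, 0, 0.02, -0.03, 1.03, 0.65]
    - [0, 0, 0, 0.02, -0.03, 1.03, 0.65]
    - [0, 0, 0, 0.02, -0.03, 1.03, 0.65]
    - [0, 0, 0, 0.02, -0.03, 1.03, 0.65]

```text
time: 5.97
tcp_pos: [0.5658, 0.0108, 0.1146]
ee_rot: [3.141, -0.001, 0.454]
contact_force: [0.9, 0.8, -0.4]
opening: 0.718
```

```bash
python3 -c "
from h import *
go([.565,.010,.114])
ims=[arm.read_camera('side')['image'] for i in range(4)]
s=np.mean(ims,0).astype('uint8');cv2.imwrite('pics/s5.png',s)
cv2.imwrite('pics/s5c.png',np.clip(cv2.resize(s[235:320,290:390],None,fx=7,fy=7,interpolation=cv2.INTER_CUBIC)*1.5,0,255))
go([.565,.010,.114])"
```

```text
t 5.9667 tcp [0.5658 0.0108 0.1146] rpy [179.979   -0.0348  26.0312] F [ 0.8927  0.7819 -0.3513] op 0.7184611278625529
units [ 0.0042 -0.007   0.0062] [-0.036   0.0136  0.0195]
t 6.1667 tcp [0.5658 0.0109 0.1148] rpy [179.9705  -0.0502  26.0382] F [ 0.2601 -0.2177 -1.5519] op 0.7197793834379392
units [ 0.0059 -0.0101  0.0076] [-0.0372  0.0152  0.0278][ WARN:0@4.483] global loadsave.cpp:1063 imwrite_ Unsupported depth image for selected encoder is fallbacked to CV_8U.
```

View pics/s5c.png

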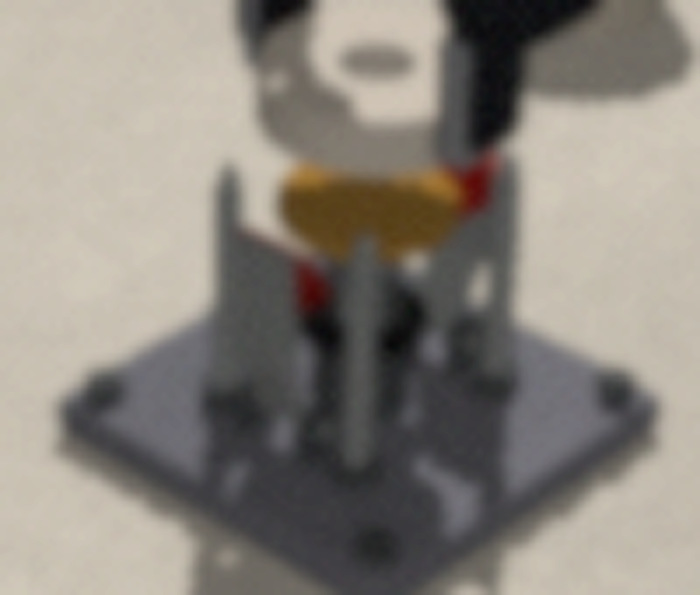

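```bash
python3 -c "
from h import *
import pickle
S=pickle.load(open('side0.pkl','rb'))
w=at_z(S,290+378/7-.43,235+60.5/7-.43,.1169); p=at_z(S,290+371/7-.43,240+168/7-.43,.076)
print(w,p,w-p, 'tool xy of needed shift')
a=np.radians(26);d=p-w
print(d[0]*np.cos(a)+d[1]*np.sin(a), d[0]*np.sin(a)-d[1]*np.cos(a))
# predicted outlines if wheel centre = p
for zz in (.1009,.1169):
  q=[proj(S,[p[0]+.0315*np.cos(t),p[1]+.0315*np.sin(t),zz]) for t in np.linspace(0,6.28,100)]
  q=(np.array(q)-[290-.43,235-.43])*7; print(zz,q.min(0),q.max(0))
# base bolts / rods sanity: predicted rod tops in crop
m=p[:2]
for sx in(-1,1):
  for sy in (-1,1):
    c=m+[sx*.0287*np.cos(a)-sy*.0241*np.sin(a),sx*.0287*np.sin(a)+sy*.0241*np.cos(a)]
    print(sx,sy,(proj(S,[*c,.088])-[289.57,234.57])*7,(proj(S,[*c,.012])-[289.57,234.57])*7)
"
```

```text
[0.5664 0.0097 0.1169] [0.5643 0.0058 0.076 ] [0.0021 0.0039 0.0409] tool xy of needed shift
-0.0036169640182628963 0.0025940423874961055
0.1009 [253.5848  62.7177] [494.71   185.4666]
0.1169 [254.5168  10.6571] [497.8735 131.0191]
-1 -1 [367.6425 241.0009] [358.3465 483.1728]
-1 1 [230.879  170.5508] [227.6483 407.852 ]
1 -1 [512.7211 158.0487] [497.8055 393.716 ]
1 1 [376.9703  93.2781] [368.0019 324.2423]
```

```bash
python3 - <<'E'
from h import *
import pickle
from scipy.optimize import least_squares
S=pickle.load(open('side0.pkl','rb'));T=pickle.load(open('top0.pkl','rb'))
side=[((-28.7,-24.1,88),(365,200)),((-28.7,24.1,88),(228,130)),((28.7,24.1,88),(373,53)),((28.7,-24.1,88),(512,117)),((-60,60,12),(65,372)),((60,-60,12),(655,372)),((-60,-60,12),(382,555)),((0,0,76),(371,168))]
top=[((28.7,-24.1,88),(300,157)),((28.7,24.1,88),(170,245)),((-28.7,24.1,88),(243,388)),((-28.7,-24.1,88),(380,312)),((60,-60,12),(340,66)),((60,60,12),(46,217)),((-60,60,12),(203,512)),((-60,-60,12),(493,350)),((0,0,76),(280,269))]
def fit(D,pts,x0,y0,f,free):
    def res(q):
        x,y,yaw=q[:3];z=q[3] if free else 0;c,s=np.cos(yaw),np.sin(yaw);r=[]
        for (a,b,h),(X,Y) in pts:
            a,b,h=a/1e3,b/1e3,h/1e3
            r.append(proj(D,[x+c*a-s*b,y+s*a+c*b,h+z])-[(X+.5)/f-.5+x0,(Y+.5)/f-.5+y0])
        return np.ravel(r)
    o=least_squares(res,[.565,.01,.45]+([0] if free else []))
    print(o.x,np.degrees(o.x[2]),np.sqrt(np.mean(o.fun**2)));print((o.fun.reshape(-1,2)*f).round(1).tolist())
for fr in(0,1): fit(S,side,290,240,7,fr);fit(T,top,305,190,7,fr)
E
```

```text
[0.5643 0.0071 0.4611] 26.416243918905195 0.8564302024920004
[[1.7, 3.4], [1.2, 3.6], [1.1, 2.9], [-1.6, 3.0], [-12.5, -7.4], [13.1, -10.7], [-0.9, 4.2], [-1.9, -2.5]]
[0.5641 0.0121 0.4631] 26.53371668262152 0.9990898656196302
[[1.7, 4.5], [4.5, -15.4], [13.7, -6.7], [4.2, 0.8], [-7.5, -4.1], [-9.7, 3.2], [-6.4, 5.8], [1.1, 7.6], [-3.1, 5.1]]
[ 0.5678  0.0154  0.4604 -0.006 ] 26.37958925777702 0.8056248190676113
[[1.6, 4.3], [3.0, 5.3], [1.1, 5.6], [-3.3, 5.0], [-8.6, -8.6], [9.5, -11.7], [-1.3, 0.5], [-1.9, -1.2]]
[ 0.5657  0.0107  0.4631 -0.0196] 26.53367399579745 0.9553721202972996
[[1.3, 6.5], [6.2, -14.6], [14.0, -8.5], [2.2, 0.2], [-8.4, -0.6], [-5.9, 4.2], [-5.2, 1.9], [-2.4, 6.4], [-3.2, 5.2]]
```

>>> play_rows:
  targets:
    - [0, 0, 0, -0.05, 0.01, 0.1, 0.65]
    - [0, 0, 0, -0.05, 0.01, 0.3, 0.65]
    - [0, 0, 0, -0.05, 0.01, 0.33, 0.65]
    - [0, 0, 0, -0.05, 0.01, 0.33, 0.65]
    - [0, 0, 0, -0.05, 0.01, 0.33, 0.65]
    - [0, 0, 0, -0.05, 0.01, 0.33, 0.65]

```text
time: 6.67
tcp_pos: [0.5642, 0.01, 0.1044]
ee_rot: [-3.142, 0.0, 0.454]
contact_force: [0.3, 0.6, -2.1]
opening: 0.72
```

```bash
python3 -c "
from h import *
go([.5647,.010,.104])
ims=[arm.read_camera('side')['image'] for i in range(4)]
s=np.mean(ims,0).astype('uint8');cv2.imwrite('pics/s6.png',s)
cv2.imwrite('pics/s6c.png',np.clip(cv2.resize(s[235:285,310:380],None,fx=11,fy=11,interpolation=cv2.INTER_CUBIC)*1.5,0,255).astype('uint8'))
go([.5647,.010,.104])"
```

```text
t 6.6667 tcp [0.5642 0.01   0.1044] rpy [-179.9981    0.0011   26.0313] F [ 0.2587  0.5609 -2.0991] op 0.7204113900669492
units [-0.0004  0.0002  0.0063] [0.0151 0.0062 0.0124]
t 6.8667 tcp [0.5643 0.0099 0.1046] rpy [179.99    -0.0185  26.0298] F [ 0.559   0.2355 -0.7195] op 0.7191830935119518
units [ 0.002  -0.0037  0.006 ] [0.0113 0.0036 0.0199]
```

View pics/s6c.png

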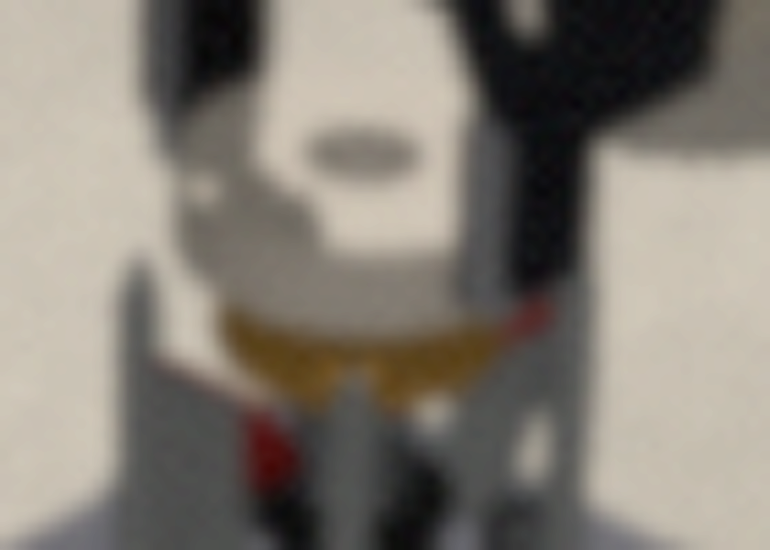

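```bash
python3 -c "
from h import *
import pickle
S=pickle.load(open('side0.pkl','rb'))
f=11
def full(X,Y): return (310+(X+.5)/f-.5,235+(Y+.5)/f-.5)
a=np.radians(26.2)
w=at_z(S,*full(363,155),.1068);print('bore',w)
for (X,Y),(sx,sy) in [((352,368),(-1,-1)),((140,258),(-1,1)),((585,255),(1,-1))]:
  p=at_z(S,*full(X,Y),.088)[:2]-[sx*.0287*np.cos(a)-sy*.0241*np.sin(a),sx*.0287*np.sin(a)+sy*.0241*np.cos(a)]
  print('mag from rod',p)
for c in (w[:2],[.5647,.0085]):
  for zz in (.0908,.1068):
    q=(np.array([proj(S,[c[0]+.0315*np.cos(t),c[1]+.0315*np.sin(t),zz]) for t in np.linspace(0,6.28,100)])-[309.5,234.5])*f
    print(c,zz,q.min(0),q.max(0))
"
```

```text
bore [0.5641 0.0081 0.1068]
mag from rod [0.5645 0.0092]
mag from rod [0.5649 0.0092]
mag from rod [0.5632 0.0038]
[0.5641 0.0081] 0.0908 [172.4772 144.0812] [548.38  338.399]
[0.5641 0.0081] 0.1068 [173.8676  63.2966] [553.228  253.9878]
[0.5647, 0.0085] 0.0908 [175.1465 142.3939] [550.8193 336.4738]
[0.5647, 0.0085] 0.1068 [176.5605  61.6436] [555.6864 252.0988]
```

>>> play_rows:
  targets:
    - [0, 0, 0, 0.03, -0.01, 0.02, 0.65]
    - [0, 0, 0, 0.03, -0.01, 0.08, 0.65]
    - [0, 0, 0, 0.03, -0.01, 0.14, 0.65]
    - [0, 0, 0, 0.03, -0.01, 0.2, 0.65]
    - [0, 0, 0, 0.03, -0.01, 0.26, 0.65]
    - [0, 0, 0, 0.03, -0.01, 0.3, 0.65]
    - [0, 0, 0, 0.03, -0.01, 0.3, 0.65]

```text
time: 7.45
tcp_pos: [0.5645, 0.0106, 0.0949]
ee_rot: [-3.141, 0.001, 0.454]
contact_force: [-0.3, -0.0, -1.7]
opening: 0.72
```

```bash
python3 -c "
from h import *
ims=[];F=[]
for i in range(4): ims.append(arm.read_camera('side')['image']);F.append(arm.get_state()['contact_force'])
print(np.mean(F,0),F)
s=np.mean(ims,0).astype('uint8');cv2.imwrite('pics/s7.png',s)
cv2.imwrite('pics/s7c.png',np.clip(cv2.resize(s[235:285,310:380],None,fx=11,fy=11,interpolation=cv2.INTER_CUBIC)*1.5,0,255).astype('uint8'))
go([.565,.010,.0898])"
```

```text
[-0.1739  0.2311 -0.9513] [array([ 0.5192,  0.0277, -1.1802]), array([-0.6287,  0.0924, -0.035 ]), array([-0.3728,  0.8583, -1.6197]), array([-0.2134, -0.054 , -0.9704])]
t 7.65 tcp [0.5649 0.0106 0.0955] rpy [179.9951  -0.0069  26.0323] F [-0.2134 -0.054  -0.9704] op 0.7199318489957315
units [ 0.001  -0.0014  0.0065] [-0.0072  0.0196  0.1898]
```

View pics/s7c.png

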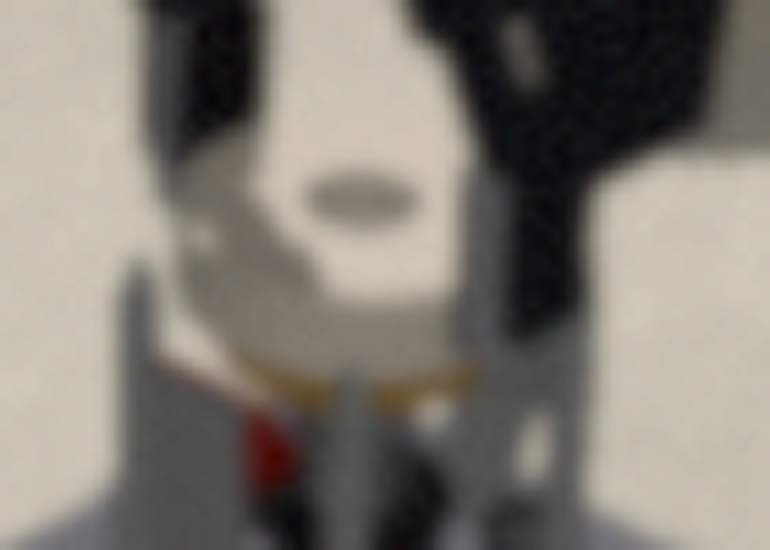

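The wheel is inside the rod tips with no side force. I'll go on down to the plate.

>>> play_rows:
  targets:
    - [0, 0, 0, 0, 0, 0.03, 0.65]
    - [0, 0, 0, 0, 0, 0.06, 0.65]
    - [0, 0, 0, 0, 0, 0.09, 0.65]
    - [0, 0, 0, 0, 0, 0.12, 0.65]
    - [0, 0, 0, 0, 0, 0.14, 0.65]
    - [0, 0, 0, 0, 0, 0.16, 0.65]
    - [0, 0, 0, 0, 0, 0.16, 0.65]

```text
time: 8.23
tcp_pos: [0.5647, 0.0106, 0.0904]
ee_rot: [-3.141, 0.0, 0.454]
contact_force: [-0.2, 1.0, -1.2]
opening: 0.72
```

```bash
python3 -c "
from h import *
F=[]
for i in range(4): arm.read_camera('side');F.append(arm.get_state()['contact_force'])
print(np.mean(F,0))
go([.565,.010,.0898])"
```

```text
[-0.1158  0.0198 -0.9729]
t 8.4333 tcp [0.5649 0.0106 0.0907] rpy [179.9981  -0.0044  26.0281] F [ 0.4797  0.5711 -0.7853] op 0.7153792661480532
units [ 0.0004 -0.0009  0.0056] [-0.006   0.0198  0.0287]
```

>>> play_rows:
  targets:
    - [0, 0, 0, 0, 0, 0.015, 0.65]
    - [0, 0, 0, 0, 0, 0.03, 0.65]
    - [0, 0, 0, 0, 0, 0.045, 0.65]
    - [0, 0, 0, 0, 0, 0.06, 0.65]
    - [0, 0, 0, 0, 0, 0.06, 0.65]

```text
time: 8.85
tcp_pos: [0.565, 0.0106, 0.0892]
ee_rot: [3.142, -0.0, 0.454]
contact_force: [-0.9, 2.2, 2.8]
opening: 0.716
```

```bash
python3 -c "
from h import *
F=[];ims=[]
for i in range(4): ims.append(arm.read_camera('side')['image']);F.append(arm.get_state()['contact_force'])
print(np.mean(F,0))
s=np.mean(ims,0).astype('uint8')
cv2.imwrite('pics/s8c.png',np.clip(cv2.resize(s[235:285,310:380],None,fx=11,fy=11,interpolation=cv2.INTER_CUBIC)*1.5,0,255).astype('uint8'))
go([.565,.010,.0898])"
```

```text
[-0.6891  0.2552  2.9425]
t 9.05 tcp [0.565  0.0106 0.0891] rpy [179.9913  -0.0172  26.0337] F [0.4138 0.2702 2.4728] op 0.7202597090305098
units [ 0.0017 -0.0034  0.0067] [-0.0095  0.0189 -0.0234]
```

View pics/s8c.png

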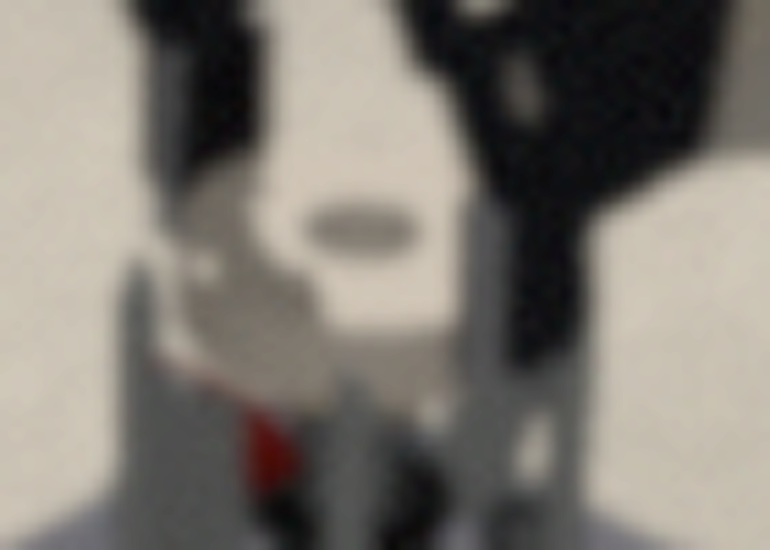

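The wheel is on the plate: the vertical force rose by about 4 N, with no side load. I'll release it.

>>> play_rows:
  targets:
    - [0, 0, 0, 0, 0, 0, 0.73]
    - [0, 0, 0, 0, 0, 0, 0.76]
    - [0, 0, 0, 0, 0, 0, 0.8]
    - [0, 0, 0, 0, 0, 0, 0.88]
    - [0, 0, 0, 0, 0, 0, 0.96]
    - [0, 0, 0, 0, 0, 0, 1]
    - [0, 0, 0, 0, 0, 0, 1]
    - [0, 0, 0, 0, 0, 0, 1]

```text
time: 9.72
tcp_pos: [0.5649, 0.0106, 0.0888]
ee_rot: [-3.142, 0.0, 0.454]
contact_force: [0.3, -0.5, 1.0]
opening: 1.003
```

>>> play_rows:
  targets:
    - [0, 0, 0, 0, 0, -0.2, 1]
    - [0, 0, 0, 0, 0, -0.7, 1]
    - [0, 0, 0, 0, 0, -1.4, 1]
    - [0, 0, 0, 0, 0, -2.2, 1]
    - [0, 0, 0, 0, 0, -3.0, 1]
    - [0, 0, 0, 0, 0, -3.0, 1]

```text
time: 10.22
tcp_pos: [0.5689, 0.0104, 0.1849]
ee_rot: [3.136, -0.009, 0.454]
contact_force: [0.2, -0.2, 0.7]
opening: 1.002
```

```bash
python3 -c "
from h import *
s=arm.read_camera('side')['image']
cv2.imwrite('pics/s9c.png',np.clip(cv2.resize(s[225:325,285:395],None,fx=6,fy=6,interpolation=cv2.INTER_CUBIC)*1.5,0,255).astype('uint8'))
go([.466,.2185,.15])"
```

```text
t 10.2667 tcp [0.5676 0.0105 0.1827] rpy [179.7802  -0.391   26.0313] F [-0.204   0.5186 -0.0458] op 1.0019641946041502
units [ 0.0439 -0.0782  0.0061] [-0.0085 -7.7224  1.0613]
```

View pics/s9c.png

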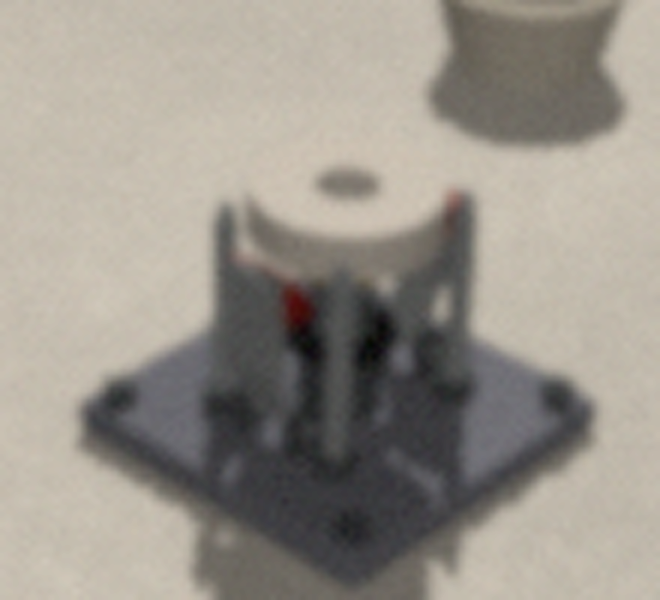

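The wheel lies flat on the plate between the rods. Next is the press block.

>>> play_rows:
  targets:
    - [0, 0, 0, 0, -0.5, 0, 1]
    - [0, 0, 0, 0, -1.5, 0.2, 1]
    - [0, 0, 0, 0, -2.8, 0.5, 1]
    - [0, 0, 0, 0, -4.1, 0.8, 1]
    - [0, 0, 0, 0, -5.4, 1.0, 1]
    - [0, 0, 0, 0, -6.6, 1.0, 1]
    - [0, 0, 0, 0, -7.4, 1.0, 1]
    - [0, 0, 0, 0, -7.8, 1.0, 1]

```text
time: 10.93
tcp_pos: [0.4582, 0.2232, 0.1469]
ee_rot: [-3.14, 0.005, 0.457]
contact_force: [-0.3, 0.1, -0.3]
opening: 1.0
```

>>> play_rows:
  targets:
    - [0, 0, 0, 0, 0, 0, 1]
    - [0, 0, 0, 0, 0, 0, 1]
    - [0, 0, 0, 0, 0, 0, 1]

```text
time: 11.18
tcp_pos: [0.4624, 0.22, 0.1485]
ee_rot: [3.141, 0.001, 0.454]
contact_force: [1.0, 0.3, 0.0]
opening: 0.999
```

```bash
python3 -c "
from h import *
ims={}
for n in('side','top'): ims[n]=arm.read_camera(n)['image']
a=cv2.resize(ims['top'][220:320,210:310],(400,400));b=cv2.resize(ims['side'][150:270,200:320],(400,400));cv2.imwrite('pics/10.png',cv2.hconcat([a,b]))
go([.4658,.2203,.10])"
```

```text
t 11.2833 tcp [0.4628 0.2197 0.1488] rpy [179.9774   0.0021  25.9256] F [ 0.2091 -0.3882  0.2436] op 1.0019958592747098
units [ 0.0045  0.0004 -0.0149] [0.0975 0.0242 1.6254]
```

View pics/10.png

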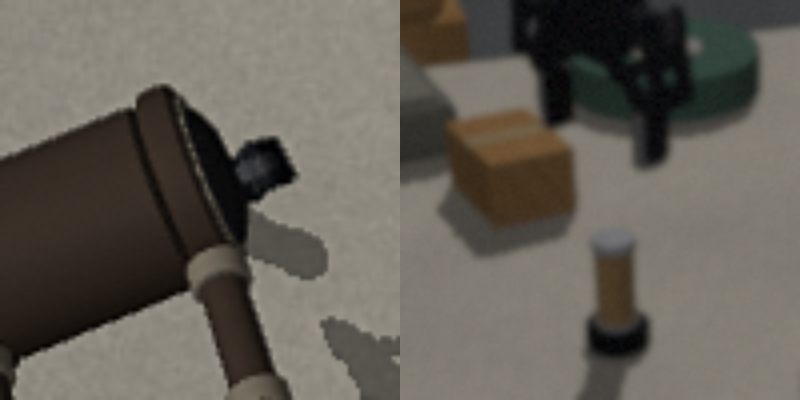

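>>> play_rows:
  targets:
    - [0, 0, 0, 0.1, 0.02, 0.5, 1]
    - [0, 0, 0, 0.1, 0.02, 1.1, 1]
    - [0, 0, 0, 0.1, 0.02, 1.7, 1]
    - [0, 0, 0, 0.1, 0.02, 2.3, 1]
    - [0, 0, 0, 0.1, 0.02, 2.9, 1]
    - [0, 0, 0, 0.1, 0.02, 3.2, 1]
    - [0, 0, 0, 0.1, 0.02, 3.2, 1]
    - [0, 0, 0, 0.1, 0.02, 3.2, 1]

```text
time: 11.95
tcp_pos: [0.4654, 0.2209, 0.0526]
ee_rot: [-3.142, 0.001, 0.453]
contact_force: [0.3, 0.2, -0.2]
opening: 1.002
```

```bash
python3 -c "
from h import *
s=arm.read_camera('side')['image']
arm.read_camera('side');arm.read_camera('side')
cv2.imwrite('pics/11.png',np.clip(cv2.resize(s[160:270,210:320],None,fx=5,fy=5,interpolation=cv2.INTER_CUBIC)*1.5,0,255).astype('uint8'))
go([.4658,.2203,.052])"
```

```text
t 12.1 tcp [0.4664 0.2219 0.0541] rpy [179.9854  -0.144   26.0072] F [-0.5292 -0.1775  0.0631] op 1.001205134378331
units [ 0.0029 -0.0288  0.0014] [-0.0408  0.0384  0.0687]
```

View pics/11.png

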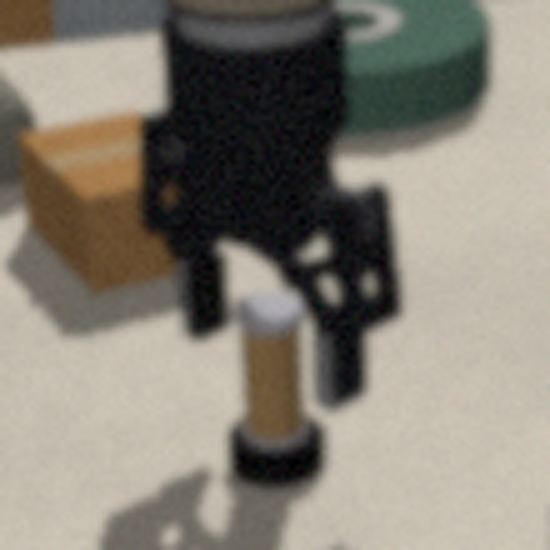

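The handle stands midway between the pads. I'll close gently, then raise the grip force.

>>> play_rows:
  targets:
    - [0, 0, 0, -0.03, 0.03, 0, 0.8]
    - [0, 0, 0, -0.03, 0.03, 0, 0.6]
    - [0, 0, 0, -0.03, 0.03, 0, 0.45]
    - [0, 0, 0, -0.03, 0.03, 0, 0.38]
    - [0, 0, 0, -0.03, 0.03, 0, 0.34]
    - [0, 0, 0, -0.03, 0.03, 0, 0.3]
    - [0, 0, 0, -0.03, 0.03, 0, 0.25]
    - [0, 0, 0, -0.03, 0.03, 0, 0.2]
  force: 25

```text
time: 12.77
tcp_pos: [0.4651, 0.2205, 0.0532]
ee_rot: [3.141, -0.001, 0.454]
contact_force: [-0.6, -0.0, 3.1]
opening: 0.322
```

>>> play_rows:
  targets:
    - [0, 0, 0, 0, 0, 0, 0.15]
    - [0, 0, 0, 0, 0, 0, 0.15]
    - [0, 0, 0, 0, 0, 0, 0.15]
    - [0, 0, 0, 0, 0, 0, 0.15]
  force: 90

```text
time: 13.1
tcp_pos: [0.465, 0.2205, 0.0531]
ee_rot: [3.141, -0.001, 0.454]
contact_force: [0.4, -0.5, 4.1]
opening: 0.285
```

```bash
python3 -c "
from h import *
F=[]
for i in range(4): arm.read_camera('side');F.append(arm.get_state()['contact_force'])
print(np.mean(F,0))
go([.4658,.2203,.052])"
```

```text
[ 0.54   -1.176   4.0808]
t 13.3 tcp [0.465  0.2205 0.0531] rpy [179.9905  -0.0372  26.0328] F [ 0.6148 -1.0193  3.8427] op 0.2910109427169482
units [ 0.0019 -0.0074  0.0066] [0.0195 0.0176 0.0353]
```

>>> play_rows:
  targets:
    - [0, 0, 0, 0, 0, -0.1, 0.15]
    - [0, 0, 0, 0, 0, -0.5, 0.15]
    - [0, 0, 0, 0, 0, -1.2, 0.15]
    - [0, 0, 0, 0, 0, -2.0, 0.15]
    - [0, 0, 0, 0, 0, -2.9, 0.15]
    - [0, 0, 0, 0, 0, -3.7, 0.15]
    - [0, 0, 0, 0, 0, -4.1, 0.15]
    - [0, 0, 0, 0, 0, -4.1, 0.15]

```text
time: 13.97
tcp_pos: [0.4665, 0.2214, 0.179]
ee_rot: [3.141, -0.006, 0.454]
contact_force: [0.1, 0.5, -2.9]
opening: 0.288
```

```bash
python3 -c "
from h import *
F=[]
ims=[]
for i in range(4): ims.append(arm.read_camera('side')['image']);F.append(arm.get_state()['contact_force'])
print(np.mean(F,0))
s=np.mean(ims,0)
cv2.imwrite('pics/12.png',np.clip(cv2.resize(s[120:230,210:320],None,fx=5,fy=5,interpolation=cv2.INTER_CUBIC)*1.5,0,255).astype('uint8'))
go([.565,.0105,.176])"
```

```text
[-0.3977 -0.3954 -3.1164]
t 14.1667 tcp [0.463  0.2199 0.1738] rpy [-179.9729    0.2434   26.0345] F [-0.6683 -0.8069 -3.5964] op 0.2929560890450633
units [-0.0054  0.0487  0.0069] [-0.007   7.7635 -0.0778]
```

View pics/12.png

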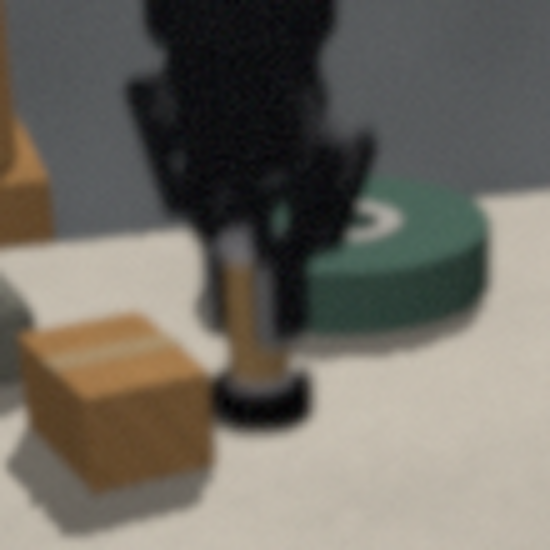

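```bash
python3 -c "
from h import *
s=arm.read_camera('side')['image'];cv2.imwrite('pics/s13.png',s)
cv2.imwrite('pics/13.png',np.clip(cv2.resize(s[160:212,240:290].astype(np.float32),None,fx=11,fy=11,interpolation=cv2.INTER_CUBIC)*2,0,255).astype('uint8'))
go([.565,.0105,.176])"
```

```text
t 14.2167 tcp [0.463  0.2198 0.1736] rpy [-179.9706    0.257    26.0301] F [-0.2711 -0.7369 -2.7261] op 0.29017232479740457
units [-0.0059  0.0514  0.006 ] [-0.0067  7.7629 -0.0829]
```

View pics/13.png

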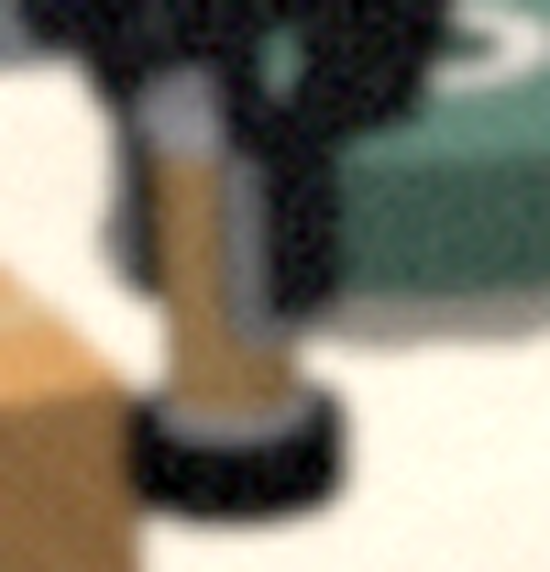

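```bash
python3 -c "
from h import *
import pickle
S=pickle.load(open('side0.pkl','rb'))
v=np.array([-.3482,.9373]);v=np.array([.9373,-.3482])
def crop(p): return (proj(S,p)-[239.5,159.5])*11
b=.1736-.0531
for c in ([.463,.2198],):
  c=np.array(c)
  for h,r in ((.002,.022),(.016,.022),(.02,.013),(.068,.013),(.075,.015)):
    print(h,[crop([*(c+s*r*v),b+h]) for s in(-1,1)])
"
```

```text
0.002 [array([124.2963, 471.2552]), array([351.949, 474.374])]
0.016 [array([119.8125, 404.6164]), array([349.0025, 407.7271])]
0.02 [array([165.4626, 386.039 ]), array([301.157 , 387.8757])]
0.068 [array([150.8185, 149.7391]), array([289.7095, 151.5524])]
0.075 [array([137.9284, 114.2218]), array([298.7355, 116.3091])]
```

The block hangs upright: its edges agree with the upright model within about 1 px. I'll move it over the magazine.

>>> play_rows:
  targets:
    - [0, 0, 0, 0, 0.3, -0.1, 0.15]
    - [0, 0, 0, 0, 1.1, -0.1, 0.15]
    - [0, 0, 0, 0, 2.2, -0.1, 0.15]
    - [0, 0, 0, 0, 3.4, -0.1, 0.15]
    - [0, 0, 0, 0, 4.6, -0.1, 0.15]
    - [0, 0, 0, 0, 5.8, -0.1, 0.15]
    - [0, 0, 0, 0, 6.8, -0.1, 0.15]
    - [0, 0, 0, 0, 7.5, -0.1, 0.15]

```text
time: 14.88
tcp_pos: [0.5643, 0.0147, 0.178]
ee_rot: [3.141, 0.001, 0.453]
contact_force: [0.4, -0.9, -1.6]
opening: 0.289
```

>>> play_rows:
  targets:
    - [0, 0, 0, 0, 0.25, 0, 0.15]
    - [0, 0, 0, 0, 0.25, 0, 0.15]
    - [0, 0, 0, 0, 0.25, 0, 0.15]
    - [0, 0, 0, 0, 0.25, 0, 0.15]
    - [0, 0, 0, 0, 0.25, 0, 0.15]

```text
time: 15.3
tcp_pos: [0.5658, 0.0128, 0.1784]
ee_rot: [-3.141, 0.001, 0.456]
contact_force: [1.1, -0.6, -3.1]
opening: 0.287
```

```bash
python3 -c "
from h import *
F=[]
ims=[]
for i in range(4): ims.append(arm.read_camera('side')['image']);F.append(arm.get_state()['contact_force'])
print(np.mean(F,0))
s=np.mean(ims,0)
cv2.imwrite('pics/s14.png',s.astype('uint8'))
cv2.imwrite('pics/14.png',np.clip(cv2.resize(s[190:290,290:390],None,fx=6,fy=6,interpolation=cv2.INTER_CUBIC)*1.6,0,255).astype('uint8'))
go([.565,.0105,.16])"
```

```text
[ 0.0412  0.487  -2.9789]
t 15.5 tcp [0.5665 0.0125 0.1789] rpy [-179.997    -0.0032   26.1146] F [-0.1437  0.4391 -2.9352] op 0.29248369609296476
units [-0.0006 -0.0006  0.0229] [-0.0735  0.0372  0.6312]
```

View pics/14.png

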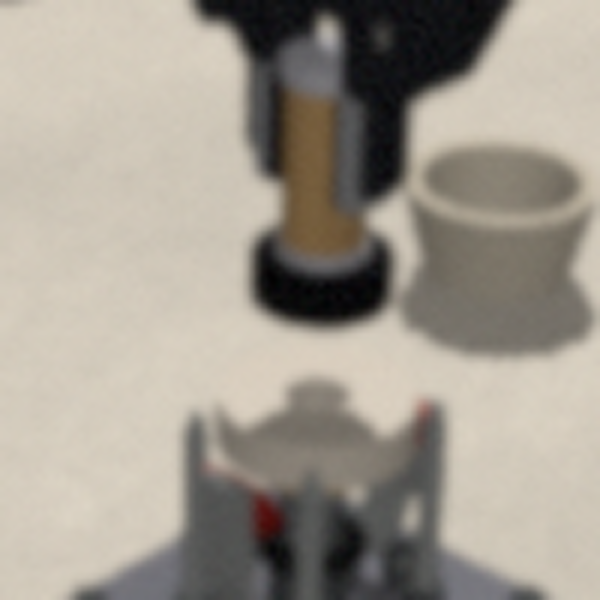

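>>> play_rows:
  targets:
    - [0, 0, 0, -0.08, 0.03, 0.2, 0.15]
    - [0, 0, 0, -0.08, 0.03, 0.5, 0.15]
    - [0, 0, 0, -0.08, 0.03, 0.75, 0.15]
    - [0, 0, 0, -0.08, 0.03, 0.8, 0.15]
    - [0, 0, 0, -0.08, 0.03, 0.8, 0.15]
    - [0, 0, 0, -0.08, 0.03, 0.8, 0.15]

```text
time: 16.0
tcp_pos: [0.5648, 0.0097, 0.1543]
ee_rot: [-3.141, 0.001, 0.454]
contact_force: [-0.6, -0.8, -2.2]
opening: 0.287
```

```bash
python3 -c "
from h import *
import pickle
F=[]
ims=[];P=[]
for i in range(6): ims.append(arm.read_camera('side')['image']);s_=arm.get_state();F.append(s_['contact_force']);P.append(s_['tcp_pos'])
print(np.mean(F,0),np.mean(P,0))
s=np.mean(ims,0)
cv2.imwrite('pics/15.png',np.clip(cv2.resize(s[205:285,305:385],None,fx=7,fy=7,interpolation=cv2.INTER_CUBIC)*1.8,0,255).astype('uint8'))
go([.565,.0106,.1451])
S=pickle.load(open('side0.pkl','rb'))
def ext(c,r,z):
    q=(np.array([proj(S,[c[0]+r*np.cos(t),c[1]+r*np.sin(t),z]) for t in np.linspace(0,6.28,200)])-[304.57,204.57])*7
    return q.min(0),q.max(0)
z=np.mean(P,0)[2]-.0531
for c in ([.565,.0106],[.5647,.0090]): print('foot bot',z,ext(c,.022,z),'foot top',ext(c,.022,z+.016),'wheel top',ext(c,.0315,.092),'bot',ext(c,.0315,.076),'handle', ext(c,.013,z+.02))
"
```

```text
[-0.4169  0.2473 -2.7227] [0.5653 0.0096 0.1551]
t 16.3 tcp [0.5653 0.0097 0.1552] rpy [179.9767  -0.0419  26.0303] F [ 0.1163  0.725  -2.2529] op 0.28983363314842375
units [ 0.0047 -0.0084  0.0061] [ 0.0042 -0.0328  0.3381]
foot bot 0.10201629286580527 (array([181.1047, 277.7239]), array([348.7767, 362.4585])) foot top (array([182.3307, 225.4255]), array([351.5437, 308.4929])) wheel top (array([144.3597, 292.4702]), array([383.1184, 415.294 ])) bot (array([143.4926, 342.9543]), array([380.0965, 467.9775])) handle (array([217.3224, 228.4936]), array([317.5211, 277.3084]))
foot bot 0.10201629286580527 (array([182.1982, 280.694 ]), array([350.1502, 365.7115])) foot top (array([183.4363, 228.3363]), array([352.9348, 311.6841])) wheel top (array([145.3862, 295.4193]), array([384.541 , 418.6506])) bot (array([144.5084, 345.9578]), array([381.5009, 471.3912])) handle (array([218.4896, 231.4433]), array([318.8577, 280.4232]))
```

View pics/15.png

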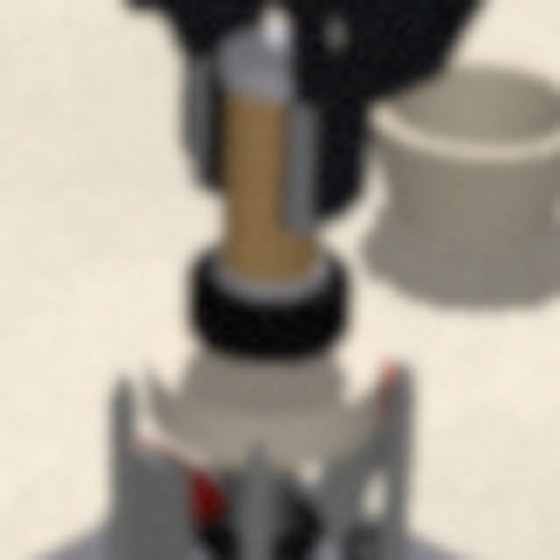

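```bash
python3 -c "
from h import *
import pickle
S=pickle.load(open('side0.pkl','rb'))
def ext(c,r,z,o,f):
    q=(np.array([proj(S,[c[0]+r*np.cos(t),c[1]+r*np.sin(t),z]) for t in np.linspace(0,6.28,200)])-[o[0]-.5+.5/f,o[1]-.5+.5/f])*f
    return q.min(0).round(1),q.max(0).round(1)
for nm,c,b,o,f in (('orig',[.4653,.2175],0,(235,205),8),('now',[.565,.0096],.102,(305,205),7)):
  for n,h,r in (('foot bot',0,.022),('foot top',.016,.022),('handle lo',.02,.013),('handle hi',.07,.013),('cap',.08,.015)): print(nm,n,ext(c,r,b+h,o,f))
s=cv2.imread('pics/side0.png').astype(np.float32)
a=np.clip(cv2.resize(s[205:265,235:295],None,fx=8,fy=8,interpolation=cv2.INTER_CUBIC)*1.8,0,255).astype('uint8')
cv2.imwrite('pics/16.png',a)
"
```

```text
orig foot bot (array([166.2, 344.5]), array([323.8, 424.4]))
orig foot top (array([162.9, 295.7]), array([321.6, 374.3]))
orig handle lo (array([194.6, 298.9]), array([288.6, 345.2]))
orig handle hi (array([184.6, 140.3]), array([280.9, 184. ]))
orig cap (array([175.1, 104.4]), array([286.7, 154.2]))
now foot bot (array([182.4, 279.5]), array([350.3, 364.4]))
now foot top (array([183.7, 227.2]), array([353.1, 310.4]))
now handle lo (array([218.7, 230.3]), array([319. , 279.2]))
now handle hi (array([223.8,  58.6]), array([327. , 104.1]))
now cap (array([216.8,  19.8]), array([336.7,  71.3]))
```

View pics/16.png

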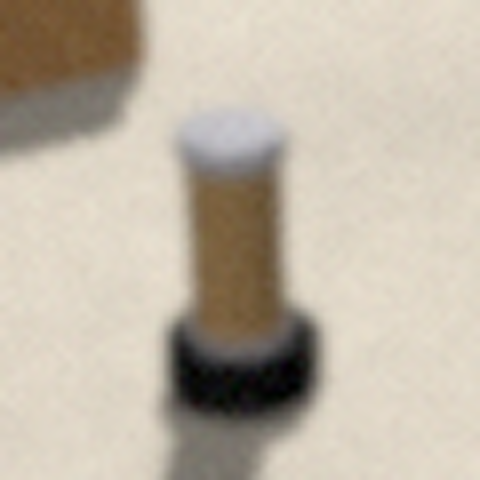

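```bash
python3 -c "
from h import *
s=np.mean([arm.read_camera('side')['image'] for i in range(4)],0).astype(np.float32)
np.save('s17.npy',s)
cv2.imwrite('pics/17.png',np.clip(cv2.resize(s[205:260,325:365],None,fx=11,fy=11,interpolation=cv2.INTER_CUBIC)*1.8,0,255).astype('uint8'))
# edges: left handle boundary by gradient per row
g=s[:,:,0] # blue: wood dark
for v in range(214,246,2):
    row=s[v,325:365].astype(int); print(v,' '.join('%d/%d'%(b,r) for b,_,r in row[8:30]))
"
```

```text
214 43/43 40/38 36/35 49/47 57/56 65/63 67/66 67/66 67/66 68/67 67/65 64/63 58/56 42/40 24/21 12/12 13/10 15/13 13/13 13/10 10/10 13/12
216 48/48 41/40 30/31 36/38 52/53 61/61 68/67 71/70 73/71 76/75 75/74 73/72 66/65 50/49 29/28 16/13 14/13 12/10 11/8 11/9 12/11 10/9
218 48/48 40/40 23/24 20/27 32/46 44/59 52/66 60/70 63/71 66/73 69/74 69/72 64/66 52/52 35/34 16/17 18/15 14/13 11/9 15/12 13/11 10/9
220 47/46 38/39 25/26 15/27 25/46 31/59 37/67 38/70 42/73 44/74 43/71 43/68 43/60 44/50 46/46 42/41 34/33 21/21 13/13 13/9 13/9 10/8
222 46/46 36/36 23/25 15/28 25/47 30/60 35/68 36/71 38/74 39/74 37/72 36/67 37/57 44/51 52/53 53/52 45/44 29/28 19/15 11/9 12/10 13/9
224 45/46 35/36 22/24 17/30 25/47 30/59 33/67 37/71 37/73 37/74 37/73 36/67 38/57 45/50 52/53 52/51 43/43 30/29 17/15 12/10 12/10 9/9
226 48/47 33/33 22/24 19/33 24/48 33/62 35/68 36/72 38/74 38/74 37/71 37/66 40/57 47/52 51/52 53/52 42/41 25/26 17/16 11/12 11/10 14/11
228 55/56 36/36 20/26 16/31 23/48 33/62 35/68 36/72 39/74 39/74 37/71 35/63 39/54 47/50 53/53 51/51 40/40 27/26 14/11 10/8 16/13 15/12
230 62/67 41/44 24/28 21/
[... 393 characters left out ...]
16/130 114/128 108/122 88/104 59/81 39/69 34/69 37/72 39/74 39/74 34/68 36/62 39/54 47/52 54/56 52/53 49/50 48/50 56/61 71/77 86/95 99/110
238 115/129 112/126 101/115 81/97 55/77 39/69 35/70 37/72 37/74 39/74 39/73 37/70 37/67 40/63 44/61 45/59 51/63 66/78 89/102 105/118 112/126 114/129
240 91/102 78/86 66/74 56/69 43/65 35/67 35/68 36/72 38/74 37/74 37/73 37/71 36/70 36/68 35/66 34/63 40/65 55/71 72/84 86/97 100/113 108/122
242 49/55 36/38 42/45 47/56 44/63 38/66 39/71 38/72 37/73 38/74 38/73 38/72 37/70 36/69 34/66 36/65 48/68 59/70 58/63 46/51 58/65 81/91
244 24/26 21/22 33/32 47/49 53/58 54/64 53/69 51/71 49/72 48/72 45/71 45/71 46/69 48/69 49/66 51/66 58/66 57/61 44/46 29/29 29/32 56/63
```

View pics/17.png

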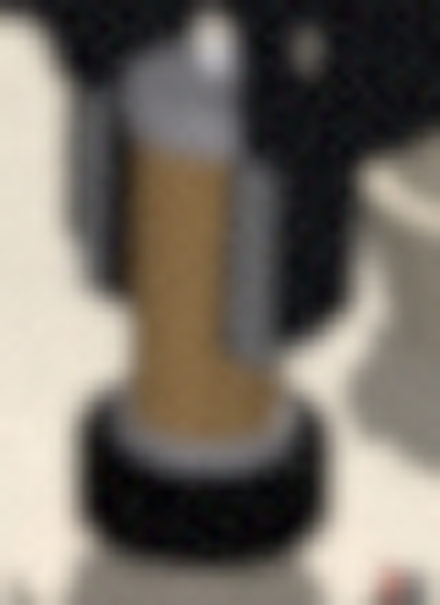

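The block is upright (the wood edge is parallel to the prediction within about 1°) and centred within about 1 mm. I'll bring it down to just above the wheel.

>>> play_rows:
  targets:
    - [0, 0, 0, 0, -0.01, 0.05, 0.15]
    - [0, 0, 0, 0, -0.01, 0.12, 0.15]
    - [0, 0, 0, 0, -0.01, 0.19, 0.15]
    - [0, 0, 0, 0, -0.01, 0.25, 0.15]
    - [0, 0, 0, 0, -0.01, 0.29, 0.15]
    - [0, 0, 0, 0, -0.01, 0.31, 0.15]
    - [0, 0, 0, 0, -0.01, 0.33, 0.15]
    - [0, 0, 0, 0, -0.01, 0.35, 0.15]

```text
time: 17.17
tcp_pos: [0.5647, 0.01, 0.1446]
ee_rot: [-3.141, 0.001, 0.454]
contact_force: [-1.8, 0.1, 0.5]
opening: 0.29
```

>>> play_rows:
  targets:
    - [0, 0, 0, 0, 0, 0.02, 0.15]
    - [0, 0, 0, 0, 0, 0.04, 0.15]
    - [0, 0, 0, 0, 0, 0.06, 0.15]
    - [0, 0, 0, 0, 0, 0.08, 0.15]

```text
time: 17.5
tcp_pos: [0.5647, 0.01, 0.142]
ee_rot: [-3.141, 0.0, 0.454]
contact_force: [-1.4, 1.9, 0.4]
opening: 0.289
```

```bash
python3 -c "
from h import *
F=[];P=[]
for i in range(3): arm.read_camera('side');s_=arm.get_state();F.append(s_['contact_force']);P.append(s_['tcp_pos'])
print(np.mean(F,0),np.mean(P,0))
go([.565,.0106,.1131])"
```

```text
[-1.7895  0.9258  0.8313] [0.5647 0.01   0.142 ]
t 17.65 tcp [0.5647 0.01   0.142 ] rpy [-179.9876    0.015    26.0289] F [-1.5     1.0338  0.7444] op 0.2903342835403339
units [-0.0025  0.003   0.0058] [ 0.0175 -0.0144  0.9629]
```

The foot has met the wheel and the plate has started to move. I'll press on down slowly.

>>> play_rows:
  targets:
    - [0, 0, 0, 0, 0, 0.04, 0.15]
    - [0, 0, 0, 0, 0, 0.08, 0.15]
    - [0, 0, 0, 0, 0, 0.12, 0.15]
    - [0, 0, 0, 0, 0, 0.16, 0.15]
    - [0, 0, 0, 0, 0, 0.2, 0.15]
    - [0, 0, 0, 0, 0, 0.24, 0.15]
    - [0, 0, 0, 0, 0, 0.28, 0.15]
    - [0, 0, 0, 0, 0, 0.28, 0.15]

```text
time: 18.32
tcp_pos: [0.565, 0.01, 0.1336]
ee_rot: [3.142, -0.0, 0.454]
contact_force: [-2.2, 1.4, 3.7]
opening: 0.29
```

```bash
python3 -c "
from h import *
F=[];P=[];I=[]
for i in range(3): I.append(arm.read_camera('side')['image']);s_=arm.get_state();F.append(s_['contact_force']);P.append(s_['tcp_pos'])
print(np.mean(F,0),np.mean(P,0))
s=np.mean(I,0).astype(np.float32)
cv2.imwrite('pics/18.png',np.clip(cv2.resize(s[210:300,300:390],None,fx=6,fy=6,interpolation=cv2.INTER_CUBIC)*1.8,0,255).astype('uint8'))
go([.565,.0106,.1131])"
```

```text
[-2.8722  0.669   4.0365] [0.565  0.01   0.1336]
t 18.4667 tcp [0.565  0.01   0.1337] rpy [179.993   -0.0193  26.0304] F [-2.21    0.4118  4.1489] op 0.2892097763947443
units [ 0.0014 -0.0039  0.0061] [ 0.0088 -0.0194  0.6852]
```

View pics/18.png

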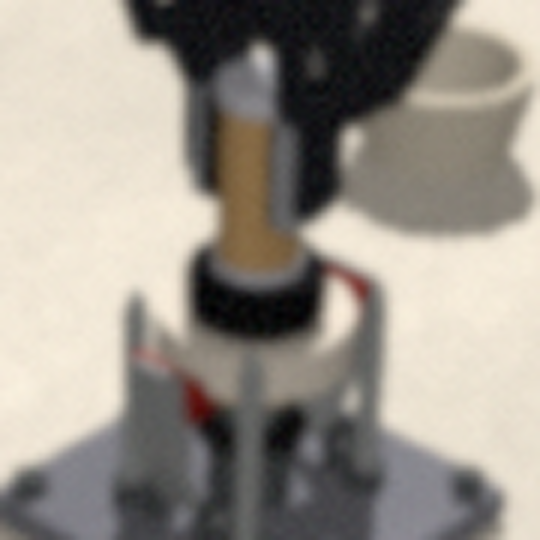

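>>> play_rows:
  targets:
    - [0, 0, 0, -0.005, 0, 0.04, 0.15]
    - [0, 0, 0, -0.01, 0, 0.08, 0.15]
    - [0, 0, 0, -0.015, 0, 0.12, 0.15]
    - [0, 0, 0, -0.02, 0, 0.16, 0.15]
    - [0, 0, 0, -0.02, 0, 0.2, 0.15]
    - [0, 0, 0, -0.02, 0, 0.24, 0.15]
    - [0, 0, 0, -0.02, 0, 0.28, 0.15]
    - [0, 0, 0, -0.02, 0, 0.32, 0.15]

```text
time: 19.13
tcp_pos: [0.5649, 0.0099, 0.1243]
ee_rot: [3.141, -0.001, 0.454]
contact_force: [-3.0, 0.6, 6.8]
opening: 0.288
```

>>> play_rows:
  targets:
    - [0, 0, 0, 0, 0, 0.03, 0.15]
    - [0, 0, 0, 0, 0, 0.06, 0.15]
    - [0, 0, 0, 0, 0, 0.09, 0.15]
    - [0, 0, 0, 0, 0, 0.12, 0.15]
    - [0, 0, 0, 0, 0, 0.15, 0.15]
    - [0, 0, 0, 0, 0, 0.18, 0.15]
    - [0, 0, 0, 0, 0, 0.2, 0.15]
    - [0, 0, 0, 0, 0, 0.2, 0.15]

```text
time: 19.8
tcp_pos: [0.565, 0.0099, 0.1186]
ee_rot: [3.141, -0.001, 0.454]
contact_force: [-2.6, 1.8, 6.5]
opening: 0.287
```

```bash
python3 -c "
from h import *
F=[];P=[];I=[]
for i in range(3): I.append(arm.read_camera('side')['image']);s_=arm.get_state();F.append(s_['contact_force']);P.append(s_['tcp_pos'])
print(np.mean(F,0),np.mean(P,0))
s=np.mean(I,0).astype(np.float32)
cv2.imwrite('pics/19.png',np.clip(cv2.resize(s[210:300,300:390],None,fx=6,fy=6,interpolation=cv2.INTER_CUBIC)*1.8,0,255).astype('uint8'))
go([.565,.0106,.1131])"
```

```text
[-2.4898  1.0832  6.9093] [0.5649 0.0099 0.1185]
t 19.95 tcp [0.5649 0.0099 0.1185] rpy [179.9887  -0.0747  26.021 ] F [-2.6482  0.096   7.2761] op 0.2942747018181085
units [ 0.0023 -0.0149  0.0042] [ 0.0127 -0.0196  0.1813]
```

View pics/19.png

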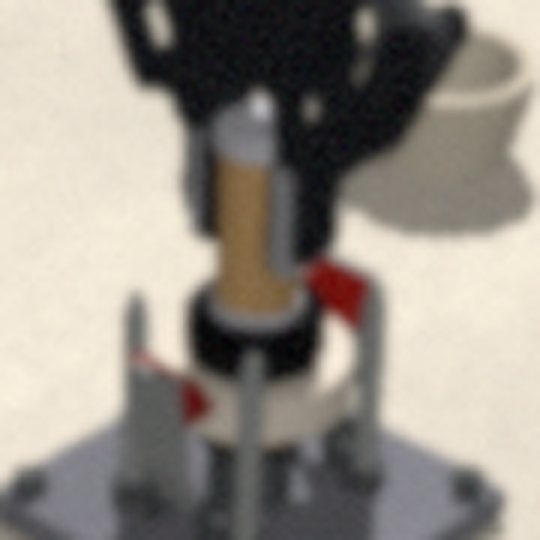

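>>> play_rows:
  targets:
    - [0, 0, 0, 0, 0, 0.02, 0.15]
    - [0, 0, 0, 0, 0, 0.04, 0.15]
    - [0, 0, 0, 0, 0, 0.06, 0.15]
    - [0, 0, 0, 0, 0, 0.08, 0.15]
    - [0, 0, 0, 0, 0, 0.1, 0.15]
    - [0, 0, 0, 0, 0, 0.12, 0.15]
    - [0, 0, 0, 0, 0, 0.13, 0.15]
    - [0, 0, 0, 0, 0, 0.13, 0.15]

```text
time: 20.62
tcp_pos: [0.5649, 0.0099, 0.1147]
ee_rot: [3.141, -0.001, 0.454]
contact_force: [-3.6, 0.9, 8.2]
opening: 0.284
```

```bash
cat > m.py <<'E'
from h import *
F=[];P=[]
for i in range(3): arm.read_camera('side');s_=arm.get_state();F.append(s_['contact_force']);P.append(s_['tcp_pos'])
F=np.array(F);print(np.mean(F,0),'N',F[:,2]+2.9,np.mean(P,0),s_['ft_torque'],np.degrees(s_['ee_rot']),s_['time'])
E
python3 m.py
```

```text
[-2.638  1.213  7.89 ] N [10.52   10.8891 10.9608] [0.565  0.0099 0.1148] [0.3627 0.6829 0.0097] [179.9863  -0.0782  26.0238] 20.7667
```

>>> play_rows:
  targets:
    - [0, 0, 0, 0, 0, 0.008, 0.15]
    - [0, 0, 0, 0, 0, 0.016, 0.15]
    - [0, 0, 0, 0, 0, 0.024, 0.15]
    - [0, 0, 0, 0, 0, 0.032, 0.15]
    - [0, 0, 0, 0, 0, 0.04, 0.15]

```text
time: 21.18
tcp_pos: [0.565, 0.0099, 0.1137]
ee_rot: [3.141, -0.001, 0.454]
contact_force: [-3.6, 1.9, 7.7]
opening: 0.291
```

```bash
python3 m.py
```

```text
[-3.3555  1.2996  8.1138] N [10.8495 11.5192 10.6729] [0.5649 0.0099 0.1136] [0.2692 0.6543 0.0124] [179.9891  -0.0745  26.0229] 21.3333
```

>>> play_rows:
  targets:
    - [0, 0, 0, 0, 0, 0.006, 0.15]
    - [0, 0, 0, 0, 0, 0.012, 0.15]
    - [0, 0, 0, 0, 0, 0.018, 0.15]

```text
time: 21.58
tcp_pos: [0.565, 0.0099, 0.1132]
ee_rot: [3.141, -0.001, 0.454]
contact_force: [-3.1, 1.3, 8.0]
opening: 0.29
```

```bash
python3 m.py
```

```text
[-2.7015  2.3767  8.274 ] N [11.24   10.9124 11.3696] [0.5649 0.0099 0.1131] [0.3723 0.7048 0.0326] [179.9886  -0.0769  26.0205] 21.7333
```

>>> play_rows:
  targets:
    - [0, 0, 0, 0, 0, 0.005, 0.15]
    - [0, 0, 0, 0, 0, 0.01, 0.15]

```text
time: 21.9
tcp_pos: [0.5652, 0.0098, 0.1129]
ee_rot: [3.141, -0.002, 0.454]
contact_force: [-0.9, -1.9, 7.6]
opening: 0.287
```

```bash
python3 m.py
```

```text
[-2.5853 -0.1068  8.0798] N [11.1719 10.4072 11.3601] [0.5656 0.0093 0.1131] [ 0.0102  0.4892 -0.0128] [179.8847  -0.1287  26.0413] 22.05
```

>>> play_rows:
  targets:
    - [0, 0, 0, 0, 0, 0.004, 0.15]
    - [0, 0, 0, 0, 0, 0.008, 0.15]

```text
time: 22.22
tcp_pos: [0.5656, 0.0093, 0.1129]
ee_rot: [3.14, -0.002, 0.454]
contact_force: [-2.7, 0.9, 7.4]
opening: 0.293
```

```bash
python3 m.py
```

```text
[-2.0962  0.0298  7.8409] N [10.7042 10.5985 10.9201] [0.5656 0.0093 0.1129] [-0.0352  0.5378 -0.0156] [179.8893  -0.13    26.037 ] 22.3667
```

>>> play_rows:
  targets:
    - [0, 0, 0, 0, 0, 0.005, 0.15]
    - [0, 0, 0, 0, 0, 0.01, 0.15]
    - [0, 0, 0, 0, 0, 0.015, 0.15]

```text
time: 22.62
tcp_pos: [0.5657, 0.0093, 0.1125]
ee_rot: [3.14, -0.002, 0.454]
contact_force: [-2.5, -0.4, 7.9]
opening: 0.289
```

```bash
python3 m.py
```

```text
[-2.6271  0.0306  8.1633] N [11.1444 10.827  11.2184] [0.5656 0.0093 0.1124] [ 0.0557  0.5871 -0.0414] [179.8895  -0.131   26.0353] 22.7667
```

>>> play_rows:
  targets:
    - [0, 0, 0, 0, 0, 0.005, 0.15]
    - [0, 0, 0, 0, 0, 0.01, 0.15]
    - [0, 0, 0, 0, 0, 0.015, 0.15]

```text
time: 23.02
tcp_pos: [0.5657, 0.0093, 0.1123]
ee_rot: [3.14, -0.002, 0.454]
contact_force: [-2.8, -0.6, 9.9]
opening: 0.289
```

```bash
python3 m.py; python3 -c "
from h import *
s=arm.read_camera('side')['image'].astype(np.float32)
cv2.imwrite('pics/20.png',np.clip(cv2.resize(s[225:300,305:385],None,fx=8,fy=8,interpolation=cv2.INTER_CUBIC)*1.8,0,255).astype('uint8'))"
```

```text
[-2.9104  0.1572  9.4292] N [11.7937 13.218  11.976 ] [0.5657 0.0093 0.1123] [ 0.0201  0.6544 -0.0422] [179.8897  -0.1289  26.0385] 23.1667
```

View pics/20.png

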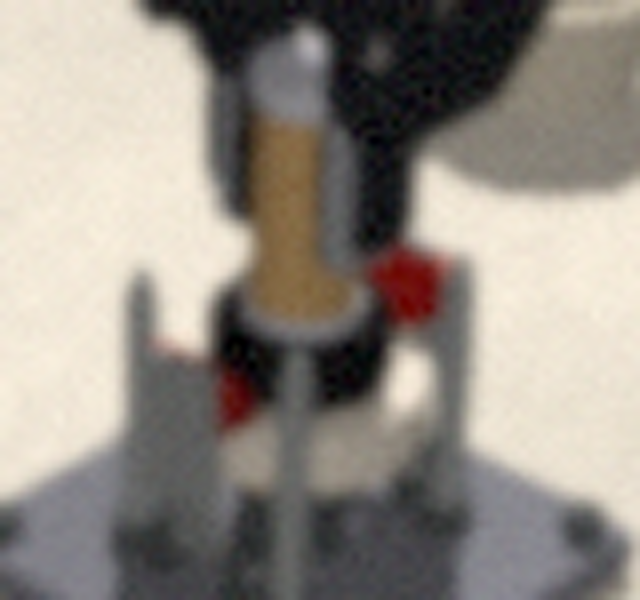

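The catches look closed and the force is starting to rise at z = 0.1123, so the plate is at its stop. I'll take small steps up to 22 N.

>>> play_rows:
  targets:
    - [0, 0, 0, 0, 0, 0.004, 0.15]
    - [0, 0, 0, 0, 0, 0.008, 0.15]

```text
time: 23.38
tcp_pos: [0.5657, 0.0093, 0.1123]
ee_rot: [3.14, -0.002, 0.454]
contact_force: [-3.7, -0.2, 10.9]
opening: 0.29
```

```bash
python3 m.py
```

```text
[-2.9481 -0.0046 10.8797] N [13.6514 14.1331 13.5545] [0.5657 0.0093 0.1123] [ 0.0701  0.7167 -0.0161] [179.8886  -0.1317  26.0397] 23.5333
```

>>> play_rows:
  targets:
    - [0, 0, 0, 0, 0, 0.01, 0.15]
    - [0, 0, 0, 0, 0, 0.02, 0.15]
    - [0, 0, 0, 0, 0, 0.03, 0.15]
    - [0, 0, 0, 0, 0, 0.03, 0.15]

```text
time: 23.87
tcp_pos: [0.5658, 0.0098, 0.1118]
ee_rot: [3.14, -0.003, 0.454]
contact_force: [-3.3, 0.2, 12.0]
opening: 0.291
```

```bash
python3 m.py
```

```text
[-4.2205  1.7485 12.3395] N [15.1924 15.0761 15.45  ] [0.5658 0.0098 0.1118] [ 0.349   0.9143 -0.0203] [179.9298  -0.1551  26.0259] 24.0167
```

>>> play_rows:
  targets:
    - [0, 0, 0, 0, 0, 0.008, 0.15]
    - [0, 0, 0, 0, 0, 0.016, 0.15]
    - [0, 0, 0, 0, 0, 0.024, 0.15]
    - [0, 0, 0, 0, 0, 0.024, 0.15]

```text
time: 24.35
tcp_pos: [0.566, 0.0098, 0.1117]
ee_rot: [3.14, -0.003, 0.454]
contact_force: [-3.9, 0.7, 15.2]
opening: 0.291
```

```bash
python3 m.py;python3 -c "
from h import *
s=arm.read_camera('side')['image'].astype(np.float32)
cv2.imwrite('pics/21.png',np.clip(cv2.resize(s[225:300,305:385],None,fx=8,fy=8,interpolation=cv2.INTER_CUBIC)*1.8,0,255).astype('uint8'))"
```

```text
[-4.479   0.9343 16.0691] N [18.868  19.4942 18.5452] [0.5659 0.0098 0.1117] [ 0.3432  1.1092 -0.0032] [179.9324  -0.1529  26.0235] 24.5
```

View pics/21.png

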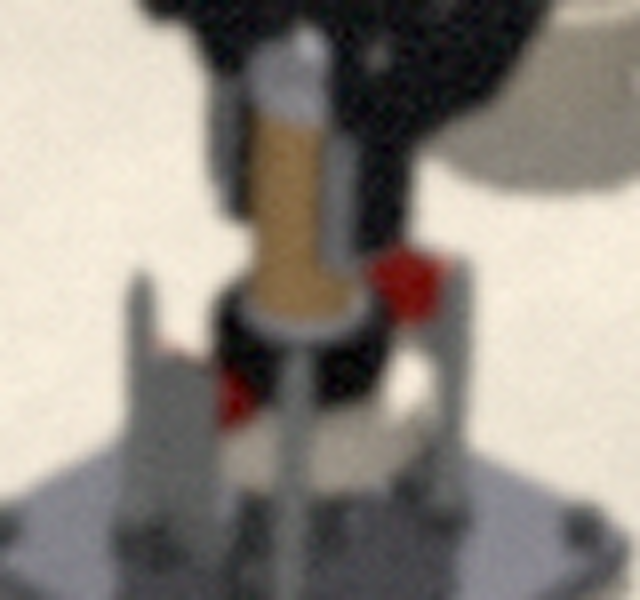

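>>> play_rows:
  targets:
    - [0, 0, 0, -0.01, 0, 0.01, 0.15]
    - [0, 0, 0, -0.02, 0, 0.018, 0.15]
    - [0, 0, 0, -0.02, 0, 0.018, 0.15]

```text
time: 24.8
tcp_pos: [0.5658, 0.0097, 0.1117]
ee_rot: [3.14, -0.004, 0.454]
contact_force: [-5.0, 2.4, 18.0]
opening: 0.287
```

```bash
python3 m.py
```

```text
[-4.636   1.3954 17.4976] N [19.7302 20.8583 20.6042] [0.5658 0.0097 0.1117] [0.4802 1.1439 0.0445] [179.9276  -0.2159  26.0129] 24.95
```

>>> play_rows:
  targets:
    - [0, 0, 0, 0, 0, 0.005, 0.15]
    - [0, 0, 0, 0, 0, 0.01, 0.15]
    - [0, 0, 0, 0, 0, 0.01, 0.15]

```text
time: 25.2
tcp_pos: [0.5659, 0.0097, 0.1117]
ee_rot: [3.14, -0.004, 0.454]
contact_force: [-5.0, 1.6, 18.4]
opening: 0.292
```

```bash
python3 m.py
```

```text
[-4.8394  2.2553 18.6288] N [21.2338 22.344  21.0087] [0.5659 0.0097 0.1116] [0.4776 1.1927 0.0129] [179.9271  -0.216   26.0134] 25.35
```

>>> play_rows:
  targets:
    - [0, 0, 0, 0, 0, 0.003, 0.15]
    - [0, 0, 0, 0, 0, 0.003, 0.15]
    - [0, 0, 0, 0, 0, 0.003, 0.15]
    - [0, 0, 0, 0, 0, 0.003, 0.15]
    - [0, 0, 0, 0, 0, 0.003, 0.15]
    - [0, 0, 0, 0, 0, 0.003, 0.15]
    - [0, 0, 0, 0, 0, 0.003, 0.15]
    - [0, 0, 0, 0, 0, 0.003, 0.15]

```text
time: 26.02
tcp_pos: [0.5659, 0.0097, 0.1116]
ee_rot: [3.14, -0.004, 0.454]
contact_force: [-4.9, 2.1, 19.5]
opening: 0.287
```

```bash
python3 m.py
```

```text
[-4.9782  1.481  19.7971] N [22.2123 23.193  22.6859] [0.5659 0.0097 0.1116] [0.4496 1.2901 0.0101] [179.9269  -0.2169  26.0119] 26.1667
```

>>> play_rows:
  targets:
    - [0, 0, 0, 0, 0, 0, 0.15]
    - [0, 0, 0, 0, 0, 0, 0.15]
    - [0, 0, 0, 0, 0, 0, 0.15]
    - [0, 0, 0, 0, 0, 0, 0.15]
    - [0, 0, 0, 0, 0, 0, 0.15]
    - [0, 0, 0, 0, 0, 0, 0.15]
    - [0, 0, 0, 0, 0, 0, 0.15]
    - [0, 0, 0, 0, 0, 0, 0.15]

```text
time: 26.83
tcp_pos: [0.5659, 0.0097, 0.1116]
ee_rot: [3.14, -0.004, 0.454]
contact_force: [-5.5, 1.0, 19.4]
opening: 0.292
```

```bash
python3 m.py;python3 -c "
from h import *
s=np.mean([arm.read_camera('side')['image'] for _ in range(3)],0).astype(np.float32)
cv2.imwrite('pics/22.png',np.clip(cv2.resize(s[225:300,305:385],None,fx=8,fy=8,interpolation=cv2.INTER_CUBIC)*1.8,0,255).astype('uint8'))"
```

```text
[-5.0621  1.7111 19.1723] N [21.8162 21.9908 22.41  ] [0.5659 0.0097 0.1116] [0.5217 1.2178 0.0045] [179.927   -0.2135  26.0125] 26.9833
```

View pics/22.png

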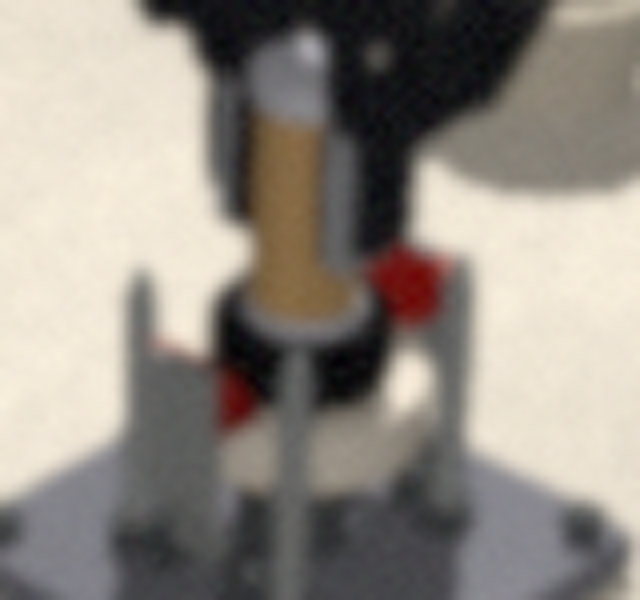

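The force held at about 22 N for over 1.5 s at the stop. I'll lift off gently.

>>> play_rows:
  targets:
    - [0, 0, 0, 0, 0, -0.04, 0.15]
    - [0, 0, 0, 0, 0, -0.1, 0.15]
    - [0, 0, 0, 0, 0, -0.2, 0.15]
    - [0, 0, 0, 0, 0, -0.4, 0.15]
    - [0, 0, 0, 0, 0, -0.7, 0.15]
    - [0, 0, 0, 0, 0, -1.1, 0.15]
    - [0, 0, 0, 0, 0, -1.6, 0.15]
    - [0, 0, 0, 0, 0, -2.1, 0.15]

```text
time: 27.8
tcp_pos: [0.5634, 0.0093, 0.1714]
ee_rot: [-3.141, 0.001, 0.454]
contact_force: [0.5, -0.1, -2.5]
opening: 0.291
```

```bash
python3 m.py;python3 -c "
from h import *
s=np.mean([arm.read_camera('side')['image'] for _ in range(3)],0).astype(np.float32)
cv2.imwrite('pics/23.png',np.clip(cv2.resize(s[195:300,290:390],None,fx=5.7,fy=5.7,interpolation=cv2.INTER_CUBIC)*1.8,0,255).astype('uint8'))
go([.466,.2205,.175])"
```

```text
[ 1.056  -0.5689 -2.0191] N [1.6784 0.7603 0.204 ] [0.5659 0.0092 0.1741] [ 0.0081  0.0175 -0.0323] [179.8717  -0.2082  26.0314] 27.95
t 28.1 tcp [0.5628 0.0094 0.17  ] rpy [-179.9474    0.1005   26.0313] F [-0.1499 -0.0957 -3.4609] op 0.2904191207515039
units [-0.0105  0.0201  0.0062] [ 0.1865 -7.7387 -0.1599]
```

View pics/23.png

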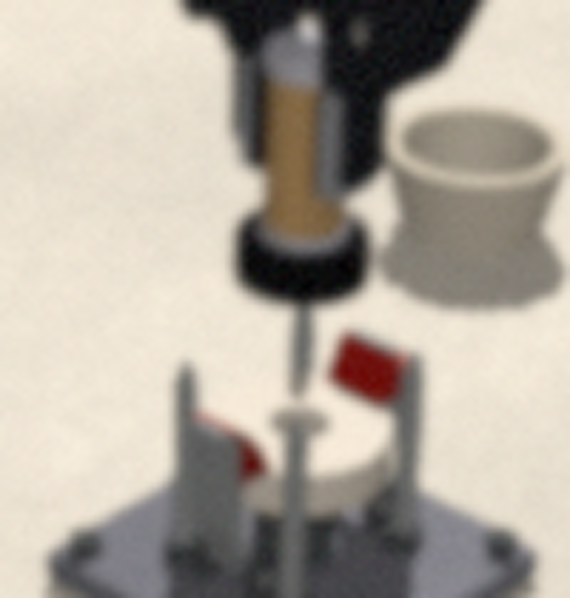

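The wheel stays down under both red noses. I'll carry the block back to its spot.

>>> play_rows:
  targets:
    - [0, 0, 0, 0, -0.3, -0.15, 0.15]
    - [0, 0, 0, 0.05, -1.1, -0.15, 0.15]
    - [0, 0, 0, 0.1, -2.2, -0.15, 0.15]
    - [0, 0, 0, 0.15, -3.4, -0.15, 0.15]
    - [0, 0, 0, 0.18, -4.6, -0.15, 0.15]
    - [0, 0, 0, 0.18, -5.8, -0.15, 0.15]
    - [0, 0, 0, 0.18, -6.8, -0.15, 0.15]
    - [0, 0, 0, 0.18, -7.5, -0.15, 0.15]

```text
time: 28.77
tcp_pos: [0.4672, 0.2164, 0.1749]
ee_rot: [-3.14, 0.002, 0.456]
contact_force: [0.6, 0.3, -3.2]
opening: 0.29
```

>>> play_rows:
  targets:
    - [0, 0, 0, 0, -0.25, 0, 0.15]
    - [0, 0, 0, 0, -0.25, 0.6, 0.15]
    - [0, 0, 0, 0, -0.25, 1.4, 0.15]
    - [0, 0, 0, 0, -0.25, 2.2, 0.15]
    - [0, 0, 0, 0, -0.25, 2.9, 0.15]
    - [0, 0, 0, 0, -0.25, 3.3, 0.15]
    - [0, 0, 0, 0, -0.25, 3.3, 0.15]
    - [0, 0, 0, 0, -0.25, 3.3, 0.15]

```text
time: 29.43
tcp_pos: [0.4662, 0.2203, 0.076]
ee_rot: [-3.142, 0.002, 0.454]
contact_force: [0.2, 0.8, -1.4]
opening: 0.293
```

```bash
python3 m.py;python3 -c "
from h import *
go([.466,.2205,.0525])
for n in('side','top'):
  arm_=arm.read_camera(n)['image'];cv2.imwrite('pics/24%s.png'%n,arm_)
s=cv2.imread('pics/24side.png').astype(np.float32);t=cv2.imread('pics/24top.png').astype(np.float32)
a=cv2.resize(s[170:270,220:320],(400,400));b=cv2.resize(t[190:270,305:385],(400,400))
cv2.imwrite('pics/24.png',np.clip(cv2.hconcat([a,b])*1.6,0,255).astype('uint8'))"
```

```text
[ 0.4591  0.7288 -2.4385] N [ 0.9629  0.6061 -0.1845] [0.4678 0.221  0.0777] [-0.0409  0.0422  0.038 ] [179.9806  -0.1881  26.0214] 29.5833
t 29.5833 tcp [0.4681 0.2212 0.0781] rpy [179.9806  -0.1881  26.0214] F [-0.1721 -0.0776 -3.0845] op 0.2868811771874277
units [ 0.0039 -0.0376  0.0043] [-0.0767 -0.0118  0.8532]
```

View pics/24.png

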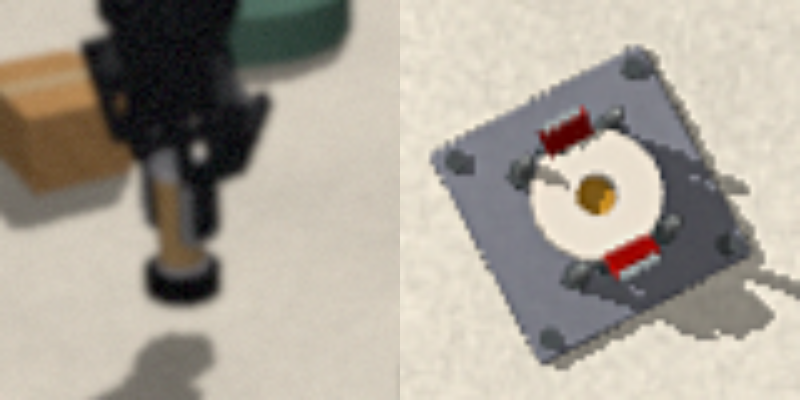

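The top view shows both noses over the rim. I'll lower the block.

>>> play_rows:
  targets:
    - [0, 0, 0, 0, 0, 0.15, 0.15]
    - [0, 0, 0, 0, 0, 0.35, 0.15]
    - [0, 0, 0, 0, 0, 0.55, 0.15]
    - [0, 0, 0, 0, 0, 0.68, 0.15]
    - [0, 0, 0, 0, 0, 0.72, 0.15]
    - [0, 0, 0, 0, 0, 0.75, 0.15]
    - [0, 0, 0, 0, 0, 0.75, 0.15]

```text
time: 30.27
tcp_pos: [0.4664, 0.2206, 0.0536]
ee_rot: [-3.142, 0.001, 0.454]
contact_force: [0.2, -0.4, -3.2]
opening: 0.291
```

```bash
python3 m.py
```

```text
[ 0.3232 -0.4277 -2.9275] N [-0.153   0.0214  0.0491] [0.4667 0.2208 0.0541] [ 0.0269  0.0604 -0.0152] [179.9985  -0.0238  26.0306] 30.4167
```

>>> play_rows:
  targets:
    - [0, 0, 0, 0, 0, 0.02, 0.15]
    - [0, 0, 0, 0, 0, 0.035, 0.15]
    - [0, 0, 0, 0, 0, 0.05, 0.15]
    - [0, 0, 0, 0, 0, 0.05, 0.15]

```text
time: 30.75
tcp_pos: [0.4666, 0.2207, 0.0526]
ee_rot: [-3.142, 0.0, 0.454]
contact_force: [-0.2, 0.3, -2.6]
opening: 0.287
```

```bash
python3 m.py
```

```text
[ 0.7803 -0.1037 -2.8566] N [ 0.1186 -0.4056  0.4172] [0.4666 0.2207 0.0526] [ 0.0069 -0.0723  0.0004] [179.9999  -0.0046  26.0327] 30.9
```

>>> play_rows:
  targets:
    - [0, 0, 0, 0, 0, 0.01, 0.15]
    - [0, 0, 0, 0, 0, 0.02, 0.15]
    - [0, 0, 0, 0, 0, 0.03, 0.15]
    - [0, 0, 0, 0, 0, 0.03, 0.15]

```text
time: 31.23
tcp_pos: [0.4667, 0.2208, 0.0521]
ee_rot: [3.142, 0.0, 0.454]
contact_force: [-2.3, -0.9, 2.1]
opening: 0.29
```

```bash
python3 m.py
```

```text
[-2.3468 -0.6216  3.1389] N [4.7538 6.2552 7.1077] [0.4667 0.2208 0.0521] [-0.1493  0.3226  0.0344] [179.999   -0.0035  26.0329] 31.3833
```

The block is on the bench. I'll ease off, open and retreat.

>>> play_rows:
  targets:
    - [0, 0, 0, 0, 0, -0.01, 0.15]
    - [0, 0, 0, 0, 0, -0.01, 0.15]
    - [0, 0, 0, 0, 0, -0.01, 0.34]
    - [0, 0, 0, 0, 0, -0.01, 0.38]
    - [0, 0, 0, 0, 0, -0.01, 0.45]
    - [0, 0, 0, 0, 0, -0.01, 0.6]
    - [0, 0, 0, 0, 0, -0.01, 0.8]
    - [0, 0, 0, 0, 0, -0.01, 1]
  force: 20

```text
time: 32.05
tcp_pos: [0.4664, 0.2206, 0.0517]
ee_rot: [-3.142, 0.0, 0.454]
contact_force: [0.3, 0.0, -3.1]
opening: 0.853
```

>>> play_rows:
  targets:
    - [0, 0, 0, 0, 0, 0, 1]
    - [0, 0, 0, 0, 0, 0, 1]
    - [0, 0, 0, 0, 0, -0.3, 1]
    - [0, 0, 0, 0, 0, -1, 1]
    - [0, 0, 0, 0, 0, -2, 1]
    - [0, 0, 0, 0, 0, -3, 1]
    - [0, 0, 0, 0, 0, -4, 1]
    - [0, 0, 0, 0, 0, -4, 1]

```text
time: 32.72
tcp_pos: [0.4715, 0.2225, 0.1796]
ee_rot: [3.14, -0.014, 0.454]
contact_force: [0.9, 0.6, 0.9]
opening: 0.998
```

>>> play_rows:
  targets:
    - [0, 0, 0, -1, 0, -0.5, 1]
    - [0, 0, 0, -2, 0, -1, 1]
    - [0, 0, 0, -3, 0, -1, 1]
    - [0, 0, 0, -3, 0, -1, 1]
    - [0, 0, 0, -3, 0, -1, 1]

```text
time: 33.13
tcp_pos: [0.3849, 0.1809, 0.2026]
ee_rot: [3.141, -0.002, 0.454]
contact_force: [-0.1, 0.3, 0.7]
opening: 1.001
```

```bash
python3 -c "
from h import *
s=arm.read_camera('side')['image'];t=arm.read_camera('top')['image']
cv2.imwrite('pics/25t.png',t);cv2.imwrite('pics/25s.png',s)
a=cv2.resize(s[200:330,220:400],(540,390));b=cv2.resize(t[200:300,235:300],(253,390))
cv2.imwrite('pics/25.png',np.clip(cv2.hconcat([a,b]).astype(np.float32)*1.6,0,255).astype('uint8'))
go([.4,.2,.2])"
```

```text
t 33.2333 tcp [0.3869 0.1816 0.2029] rpy [179.9801  -0.1709  26.0278] F [ 0.0847  0.0643 -0.0144] op 1.0031803727412132
units [ 0.004  -0.0342  0.0055] [ 0.6605 -0.3588  0.0972]
```

View pics/25.png

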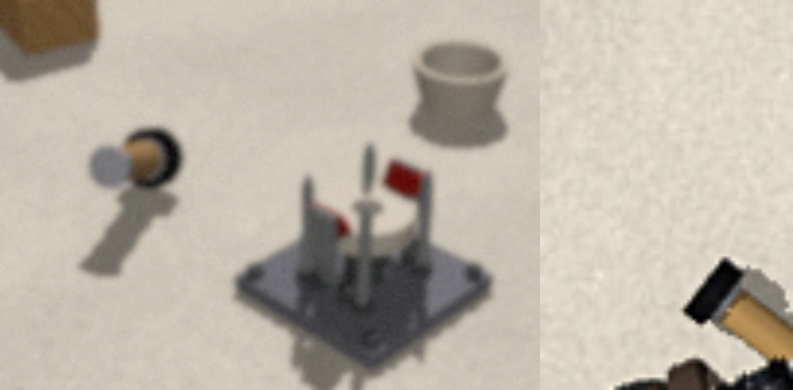

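View pics/25t.png

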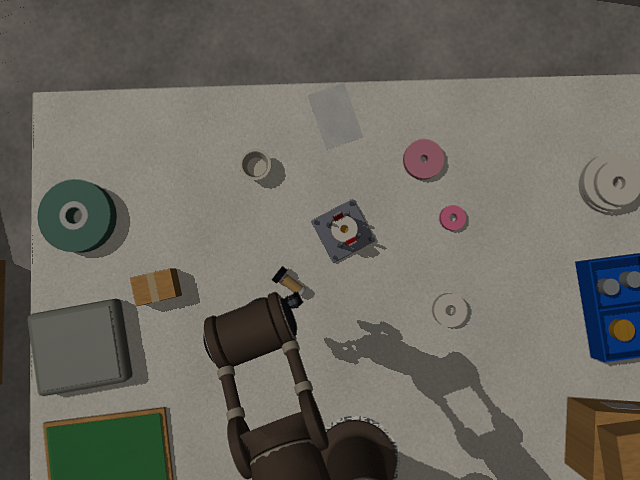

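The block has tipped over. I need to look closer before doing anything else.

```bash
python3 -c "
from h import *
s=arm.read_camera('side')['image'];t=arm.read_camera('top')['image']
a=cv2.resize(s[140:280,200:340],(400,400));b=cv2.resize(t[240:330,240:330],(400,400))
cv2.imwrite('pics/26.png',np.clip(cv2.hconcat([a,b]).astype(np.float32)*1.6,0,255).astype('uint8'))
go([.4,.2,.2])"
```

```text
t 33.3333 tcp [0.387  0.1817 0.2025] rpy [179.9884  -0.0982  26.0375] F [-0.83    1.0157  0.3384] op 1.0012406063293375
units [ 0.0023 -0.0196  0.0075] [ 0.6555 -0.3576  0.0841]
```

View pics/26.png

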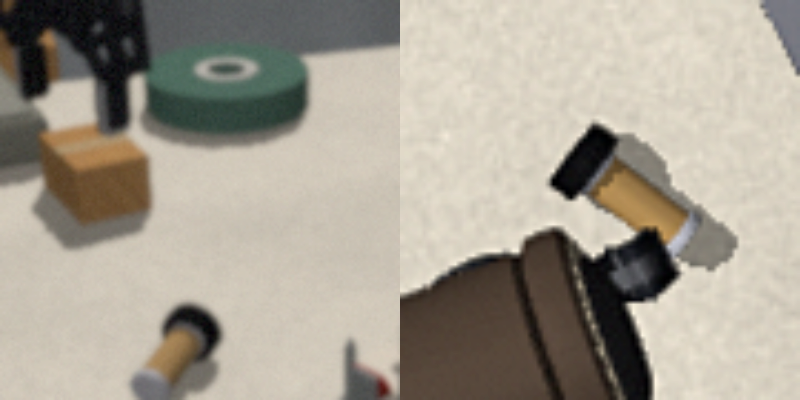

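>>> play_rows:
  targets:
    - [0, 0, 0, -0.8, -0.8, -0.5, 1]
    - [0, 0, 0, -1.2, -1.5, -1, 1]
    - [0, 0, 0, -1.2, -2, -1, 1]
    - [0, 0, 0, -1.2, -2, -1, 1]

```text
time: 33.67
tcp_pos: [0.3273, 0.2215, 0.233]
ee_rot: [-3.14, -0.002, 0.457]
contact_force: [-0.5, -0.1, -0.2]
opening: 1.0
```

```bash
python3 -c "
from h import *
s=arm.read_camera('side')['image'];t=arm.read_camera('top')['image']
cv2.imwrite('pics/27s.png',s);cv2.imwrite('pics/27t.png',t)
a=cv2.resize(s[230:290,220:280],(400,400),interpolation=cv2.INTER_CUBIC);b=cv2.resize(t[260:310,260:310],(400,400),interpolation=cv2.INTER_CUBIC)
cv2.imwrite('pics/27.png',np.clip(cv2.hconcat([a,b]).astype(np.float32)*1.6,0,255).astype('uint8'))
go([.4,.2,.2])"
```

```text
t 33.7667 tcp [0.3277 0.2198 0.2321] rpy [179.9692  -0.0263  26.1352] F [-0.2797  0.3167  0.4197] op 0.9985285766869056
units [ 0.0062 -0.0053  0.027 ] [1.8734 1.6545 1.071 ]
```

View pics/27.png

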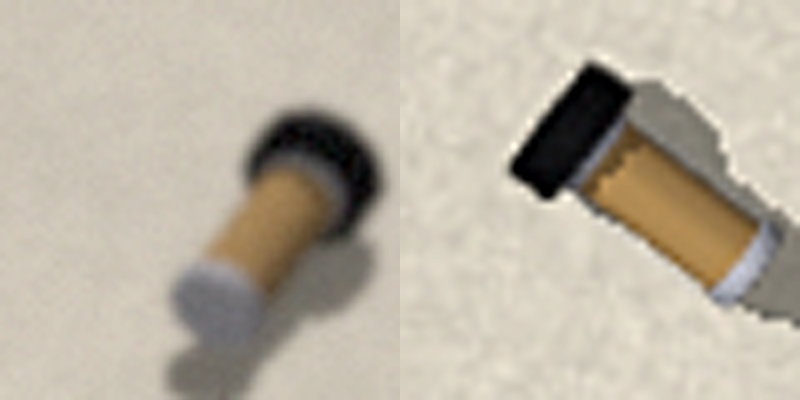

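```bash
python3 -c "
from h import *
import pickle
T=pickle.load(open('top0.pkl','rb'));S=pickle.load(open('side0.pkl','rb'))
f=at_z(T,281.0,275.9,.022); c=at_z(T,302.9,292.4,.0155)
print(f,c,np.linalg.norm(f-c)); d=(c-f)/np.linalg.norm(c-f);print(np.degrees(np.arctan2(d[1],d[0])))
g=f+d*(.048-.008);print('grasp',g, 'r',np.hypot(*g[:2]))
k=6.667
# side: foot/cap disagreement check
print(at_z(S,220+313/k-.4,230+175/k-.4,.022),at_z(S,220+218/k-.4,230+303/k-.4,.0155))
"
```

```text
[0.457 0.167 0.022] [0.4149 0.1146 0.0155] 0.06756041228194848
-128.7853038692971
grasp [0.4321 0.1359 0.0182] r 0.4529593133892732
[0.4569 0.1665 0.022 ] [0.4142 0.1133 0.0155]
```

```bash
cat >> h.py <<'E'
def go2(target,yaw_deg,tilt_deg,s=None):
    s=s or arm.get_state()
    R0=R.from_euler('xyz',s['ee_rot']); R1=R.from_euler('xyz',[np.pi,0,np.radians(yaw_deg)])*R.from_rotvec([0,np.radians(tilt_deg),0])
    print('t',s['time'],'tcp',s['tcp_pos'],'j',s['joint_pos'],'F',s['contact_force'],'op',s['opening']); print('units',np.degrees((R0.inv()*R1).as_rotvec())/5,R0.inv().apply(np.asarray(target)-s['tcp_pos'])/.03)
E
python3 -c "
from h import *
go2([.432,.136,.09],51,15)"
```

```text
t 33.7667 tcp [0.3277 0.2198 0.2321] j [ 0.4808 -0.141   2.1557 -0.0006  1.1265  1.5958] F [-0.2797  0.3167  0.4197] op 0.9985285766869056
units [ 0.6581  2.9488 -4.9434] [1.8896 4.0376 4.7389]
```

>>> play_rows:
  targets:
    - [0.1, 0.5, -0.8, 0.5, 1, 0.8, 1]
    - [0.2, 1, -1.7, 1, 2, 1.6, 1]
    - [0.33, 1.5, -2.5, 1.5, 3, 2.4, 1]
    - [0.45, 2, -3.3, 1.89, 4.04, 3.2, 1]
    - [0.55, 2.5, -4.2, 1.89, 4.04, 4, 1]
    - [0.66, 2.95, -4.94, 1.89, 4.04, 4.7, 0.8]
    - [0.66, 2.95, -4.94, 1.89, 4.04, 4.7, 0.8]
    - [0.66, 2.95, -4.94, 1.89, 4.04, 4.7, 0.8]

```text
time: 34.43
tcp_pos: [0.4292, 0.1333, 0.0879]
ee_rot: [-3.136, -0.257, 0.884]
contact_force: [-0.9, -0.2, 0.2]
opening: 0.799
```

>>> play_rows:
  targets:
    - [0, 0, 0, 0, 0, 0, 0.8]
    - [0, 0, 0, 0, 0, 0, 0.8]

```text
time: 34.6
tcp_pos: [0.4325, 0.1351, 0.0915]
ee_rot: [3.141, -0.262, 0.887]
contact_force: [-0.5, 0.4, 0.5]
opening: 0.801
```

```bash
python3 -c "
from h import *
s=arm.read_camera('side')['image'];arm.read_camera('side')
cv2.imwrite('pics/28.png',np.clip(cv2.resize(s[160:300,190:330],None,fx=4,fy=4,interpolation=cv2.INTER_CUBIC).astype(np.float32)*1.6,0,255).astype('uint8'))
go2([.432,.136,.022],51,15)"
```

```text
t 34.7 tcp [0.4326 0.1355 0.092 ] j [0.0819 0.118  2.2759 0.3432 0.5899 0.493 ] F [ 0.0245  0.1729 -0.0426] op 0.799627202208039
units [ 0.0174 -0.0176 -0.0159] [-0.6072 -0.0268  2.254 ]
```

View pics/28.png

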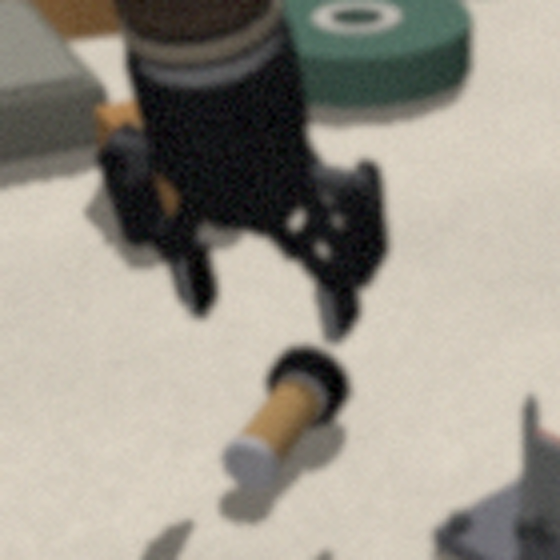

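>>> play_rows:
  targets:
    - [0, 0, 0, -0.13, 0, 0.5, 0.8]
    - [0, 0, 0, -0.27, 0, 1, 0.8]
    - [0, 0, 0, -0.4, 0, 1.5, 0.8]
    - [0, 0, 0, -0.51, 0, 1.9, 0.75]
    - [0, 0, 0, -0.57, -0.02, 2.1, 0.7]
    - [0, 0, 0, -0.59, -0.02, 2.2, 0.65]
    - [0, 0, 0, -0.59, -0.02, 2.2, 0.6]
    - [0, 0, 0, -0.59, -0.02, 2.2, 0.6]

```text
time: 35.37
tcp_pos: [0.4314, 0.136, 0.0233]
ee_rot: [3.141, -0.263, 0.888]
contact_force: [0.1, -0.0, -0.2]
opening: 0.6
```

```bash
python3 -c "
from h import *
s=arm.read_camera('side')['image'];arm.read_camera('side')
cv2.imwrite('pics/29.png',np.clip(cv2.resize(s[190:300,200:310],None,fx=5,fy=5,interpolation=cv2.INTER_CUBIC).astype(np.float32)*1.6,0,255).astype('uint8'))
go2([.432,.136,.022],51,15)"
```

```text
t 35.4667 tcp [0.4316 0.1359 0.0235] j [0.0828 0.2836 2.2902 0.4716 0.4246 0.3477] F [ 0.3893 -0.3581  0.5433] op 0.6012100802609992
units [ 0.0126 -0.0156 -0.0187] [-0.0022  0.0075  0.0521]
```

View pics/29.png

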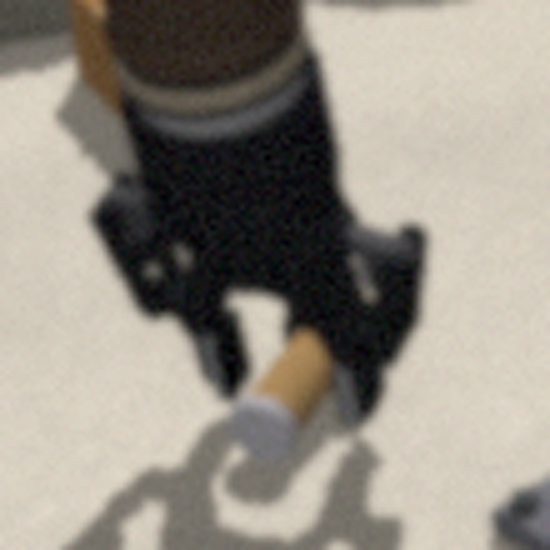

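>>> play_rows:
  targets:
    - [0, 0, 0, 0, 0, 0, 0.45]
    - [0, 0, 0, 0, 0, 0, 0.35]
    - [0, 0, 0, 0, 0, 0, 0.25]
    - [0, 0, 0, 0, 0, 0, 0.15]
    - [0, 0, 0, 0, 0, 0, 0.15]
    - [0, 0, 0, 0, 0, 0, 0.15]
    - [0, 0, 0, 0, 0, 0, 0.15]
  force: 70

```text
time: 36.05
tcp_pos: [0.4312, 0.1357, 0.0233]
ee_rot: [-3.141, -0.263, 0.888]
contact_force: [-0.9, -1.6, 5.6]
opening: 0.281
```

>>> play_rows:
  targets:
    - [0, 0, 0, 0.05, 0, -0.2, 0.15]
    - [0, 0, 0, 0.2, 0, -0.8, 0.15]
    - [0, 0, 0, 0.45, 0, -1.7, 0.15]
    - [0, 0, 0, 0.7, 0, -2.7, 0.15]
    - [0, 0, 0, 0.97, 0, -3.7, 0.15]
    - [0, 0, 0, 1.1, 0, -4.2, 0.15]
    - [0, 0, 0, 1.1, 0, -4.2, 0.15]
    - [0, 0, 0, 1.1, 0, -4.2, 0.15]

```text
time: 36.72
tcp_pos: [0.4302, 0.1349, 0.1533]
ee_rot: [3.141, -0.262, 0.888]
contact_force: [-1.0, -0.2, -2.0]
opening: 0.28
```

```bash
python3 -c "
from h import *
s=arm.read_camera('side')['image']
cv2.imwrite('pics/30.png',np.clip(cv2.resize(s[130:270,190:330],None,fx=4,fy=4,interpolation=cv2.INTER_CUBIC).astype(np.float32)*1.6,0,255).astype('uint8'))
go2([.40,.19,.16],26,-30)"
```

```text
t 36.7667 tcp [0.4289 0.1349 0.1519] j [ 0.081  -0.0119  2.249   0.2801  0.7439  0.5722] F [-1.1343 -0.7046 -3.5779] op 0.27713139388391894
units [ 0.6457 -8.8292  5.0668] [ 0.8592 -1.9077 -0.0475]
```

View pics/30.png

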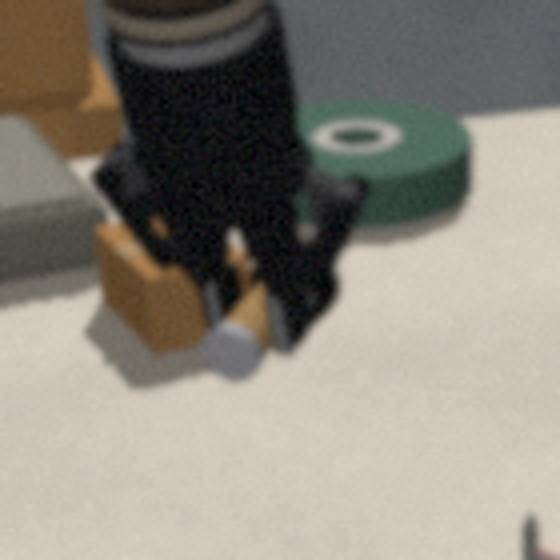

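>>> play_rows:
  targets:
    - [0.08, -1.1, 0.63, 0.1, -0.24, 0, 0.15]
    - [0.16, -2.2, 1.26, 0.2, -0.48, 0, 0.15]
    - [0.24, -3.3, 1.9, 0.3, -0.72, 0, 0.15]
    - [0.32, -4.4, 2.5, 0.4, -0.95, 0, 0.15]
    - [0.4, -5.5, 3.15, 0.5, -1.2, 0, 0.15]
    - [0.48, -6.6, 3.8, 0.6, -1.43, 0, 0.15]
    - [0.56, -7.7, 4.4, 0.7, -1.67, 0, 0.15]
    - [0.64, -8.8, 5.05, 0.85, -1.9, 0, 0.15]

```text
time: 37.43
tcp_pos: [0.4001, 0.1904, 0.1572]
ee_rot: [3.14, 0.527, 0.453]
contact_force: [0.7, 0.2, -3.7]
opening: 0.28
```

>>> play_rows:
  targets:
    - [0, 0, 0, 0, 0, 0, 0.15]
    - [0, 0, 0, 0, 0, 0, 0.15]

```text
time: 37.6
tcp_pos: [0.4006, 0.19, 0.1563]
ee_rot: [-3.141, 0.523, 0.457]
contact_force: [0.3, -0.6, -3.0]
opening: 0.279
```

```bash
python3 -c "
from h import *
go2([.40,.19,.14],26,-75)"
```

```text
t 37.6 tcp [0.4006 0.19   0.1563] j [ 0.3727  0.4034  1.801  -0.0415  1.4589  1.5021] F [ 0.2605 -0.6146 -2.9817] op 0.2786323675928074
units [ 0.022  -9.0052  0.0291] [ 0.2561 -0.0082  0.4778]
```

>>> play_rows:
  targets:
    - [0, -1.2, 0, 0, 0, 0, 0.15]
    - [0, -2.5, 0, 0, 0, 0, 0.15]
    - [0, -3.8, 0, 0, 0, 0, 0.15]
    - [0, -5.1, 0, 0, 0, 0, 0.15]
    - [0, -6.4, 0, 0, 0, 0, 0.15]
    - [0, -7.7, 0, 0, 0, 0, 0.15]
    - [0, -9, 0, 0, 0, 0, 0.15]
    - [0, -9, 0, 0, 0, 0, 0.15]

```text
time: 38.27
tcp_pos: [0.3994, 0.1886, 0.1537]
ee_rot: [-3.135, 1.313, 0.46]
contact_force: [-1.6, 0.1, -4.6]
opening: 0.278
```

>>> play_rows:
  targets:
    - [0, 0, 0, 0, 0, 0, 0.15]
    - [0, 0, 0, 0, 0, 0, 0.15]

```text
time: 38.43
tcp_pos: [0.4015, 0.1897, 0.1599]
ee_rot: [-3.141, 1.301, 0.455]
contact_force: [0.3, -0.1, -2.8]
opening: 0.282
```

```bash
python3 -c "
from h import *
s=arm.read_camera('side')['image'];t=arm.read_camera('top')['image']
a=cv2.resize(s[100:300,180:380],(400,400));b=cv2.resize(t[220:370,180:330],(400,400))
cv2.imwrite('pics/31.png',np.clip(cv2.hconcat([a,b]).astype(np.float32)*1.6,0,255).astype('uint8'))
go2([.40,.19,.06],26,-75)"
```

```text
t 38.5333 tcp [0.4021 0.1902 0.1613] j [ 0.3876  0.8721  1.4395 -0.0762  2.1267  1.5127] F [ 0.5397 -0.3532 -2.866 ] op 0.2770806494864425
units [ 0.0105 -0.1193 -0.0002] [ 3.2351 -0.0268  0.9704]
```

View pics/31.png

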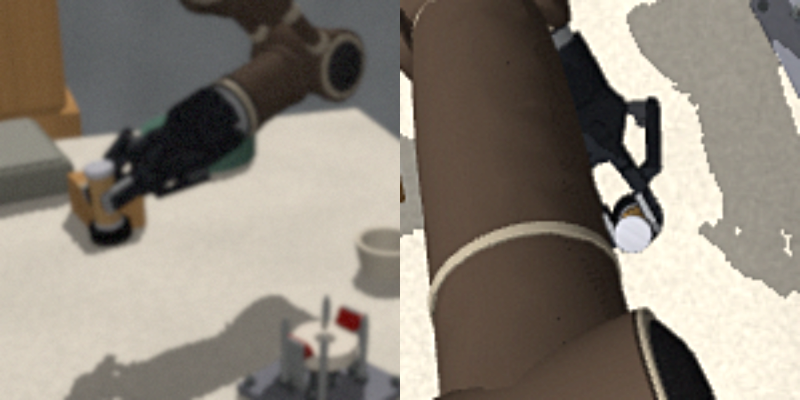

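The block is nearly upright in the jaws. I'll lower it.

>>> play_rows:
  targets:
    - [0, 0, 0, 0.4, 0, 0.1, 0.15]
    - [0, 0, 0, 0.9, 0, 0.24, 0.15]
    - [0, 0, 0, 1.5, 0, 0.4, 0.15]
    - [0, 0, 0, 2.1, 0, 0.57, 0.15]
    - [0, 0, 0, 2.6, 0, 0.72, 0.15]
    - [0, 0, 0, 2.9, 0, 0.82, 0.15]
    - [0, 0, 0, 2.9, 0, 0.82, 0.15]
    - [0, 0, 0, 2.9, 0, 0.82, 0.15]

```text
time: 39.2
tcp_pos: [0.4004, 0.1896, 0.0687]
ee_rot: [3.141, 1.306, 0.454]
contact_force: [-0.1, -0.6, -2.9]
opening: 0.279
```

```bash
python3 m.py; python3 -c "
from h import *
s=arm.read_camera('side')['image'];t=arm.read_camera('top')['image']
a=cv2.resize(s[160:280,200:320],(400,400));b=cv2.resize(t[220:370,180:330],(400,400))
cv2.imwrite('pics/32.png',np.clip(cv2.hconcat([a,b]).astype(np.float32)*1.6,0,255).astype('uint8'))
go2([.40,.19,.05],26,-75)"
```

```text
[-0.3115 -0.1561 -2.8943] N [-0.7569  0.8531 -0.0791] [0.4013 0.1899 0.0697] [ 0.4226 -0.814   0.0111] [179.924   74.6295  25.989 ] 39.35
t 39.45 tcp [0.4015 0.19   0.07  ] j [ 0.3878  1.018   1.3971 -0.0721  2.0272  1.5215] F [ 0.2865 -0.2188 -2.7102] op 0.27700363128974187
units [ 0.0127 -0.0775 -0.001 ] [ 0.6296 -0.0217  0.2204]
```

View pics/32.png

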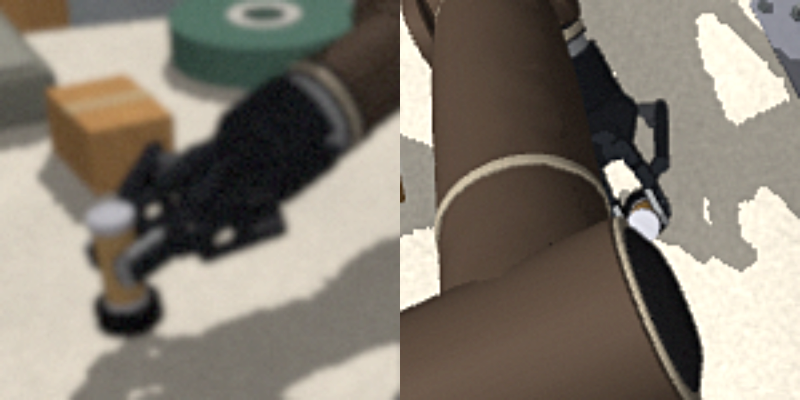

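>>> play_rows:
  targets:
    - [0, -0.4, 0, 0.1, 0, 0.03, 0.15]
    - [0, -0.9, 0, 0.25, 0, 0.06, 0.15]
    - [0, -0.9, 0, 0.4, 0, 0.11, 0.15]
    - [0, -0.9, 0, 0.4, 0, 0.11, 0.15]
    - [0, -0.9, 0, 0.4, 0, 0.11, 0.15]

```text
time: 39.87
tcp_pos: [0.4008, 0.1897, 0.0568]
ee_rot: [3.14, 1.383, 0.454]
contact_force: [0.1, 1.0, -2.8]
opening: 0.277
```

```bash
python3 m.py; python3 -c "
from h import *
s=arm.read_camera('side')['image']
cv2.imwrite('pics/33.png',np.clip(cv2.resize(s[200:270,210:280],None,fx=8,fy=8,interpolation=cv2.INTER_CUBIC).astype(np.float32)*1.6,0,255).astype('uint8'))
go2([.40,.19,.05],26,-79)"
```

```text
[ 0.0237  0.1906 -2.8977] N [-0.0599  0.0315  0.0354] [0.4011 0.1899 0.0572] [ 0.3968 -0.8625 -0.036 ] [179.9094  79.1451  25.9735] 40.0167
t 40.0667 tcp [0.4012 0.1899 0.0573] j [ 0.3882  1.0842  1.3563 -0.075   2.0808  1.5219] F [-0.1635  0.0997 -2.4941] op 0.28124682723959876
units [ 0.0122  0.0278 -0.0015] [ 0.2328 -0.0214  0.081 ]
```

View pics/33.png

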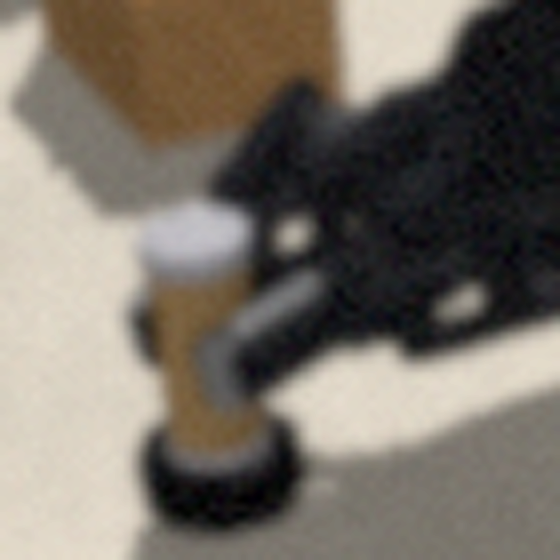

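>>> play_rows:
  targets:
    - [0, 0, 0, 0.04, 0, 0.008, 0.15]
    - [0, 0, 0, 0.08, 0, 0.016, 0.15]
    - [0, 0, 0, 0.12, 0, 0.024, 0.15]
    - [0, 0, 0, 0.16, 0, 0.03, 0.15]
    - [0, 0, 0, 0.19, 0, 0.036, 0.15]
    - [0, 0, 0, 0.19, 0, 0.036, 0.15]

```text
time: 40.57
tcp_pos: [0.4007, 0.1897, 0.0505]
ee_rot: [3.14, 1.383, 0.454]
contact_force: [0.1, -0.2, -3.4]
opening: 0.284
```

```bash
python3 m.py
```

```text
[-0.064   0.1778 -2.7925] N [-0.277   0.2458  0.3535] [0.4008 0.1897 0.0508] [ 0.431  -0.8712 -0.0128] [179.9368  79.2351  26.0001] 40.7167
```

>>> play_rows:
  targets:
    - [0, 0, 0, 0.025, 0, 0.005, 0.15]
    - [0, 0, 0, 0.05, 0, 0.01, 0.15]
    - [0, 0, 0, 0.07, 0, 0.014, 0.15]
    - [0, 0, 0, 0.07, 0, 0.014, 0.15]

```text
time: 41.05
tcp_pos: [0.4009, 0.1898, 0.049]
ee_rot: [3.14, 1.383, 0.454]
contact_force: [0.9, 0.7, -1.7]
opening: 0.28
```

```bash
python3 m.py
```

```text
[ 0.3835 -0.0665 -1.3102] N [1.3804 1.8175 1.5714] [0.401  0.1898 0.0491] [ 0.3337 -0.5707 -0.0095] [179.9175  79.2437  25.9796] 41.2
```

>>> play_rows:
  targets:
    - [0, 0, 0, 0.015, 0, 0.003, 0.15]
    - [0, 0, 0, 0.03, 0, 0.006, 0.15]
    - [0, 0, 0, 0.03, 0, 0.006, 0.15]

```text
time: 41.45
tcp_pos: [0.4011, 0.1898, 0.0489]
ee_rot: [3.14, 1.384, 0.453]
contact_force: [1.6, 0.2, 2.9]
opening: 0.279
```

```bash
python3 m.py; python3 -c "
from h import *
s=arm.read_camera('side')['image']
cv2.imwrite('pics/34.png',np.clip(cv2.resize(s[200:270,210:280],None,fx=8,fy=8,interpolation=cv2.INTER_CUBIC).astype(np.float32)*1.6,0,255).astype('uint8'))"
```

```text
[2.1936 0.7525 4.057 ] N [5.7485 6.8067 8.3158] [0.4011 0.1898 0.0489] [-0.1202  0.2186  0.0017] [179.9044  79.304   25.9624] 41.6
```

View pics/34.png

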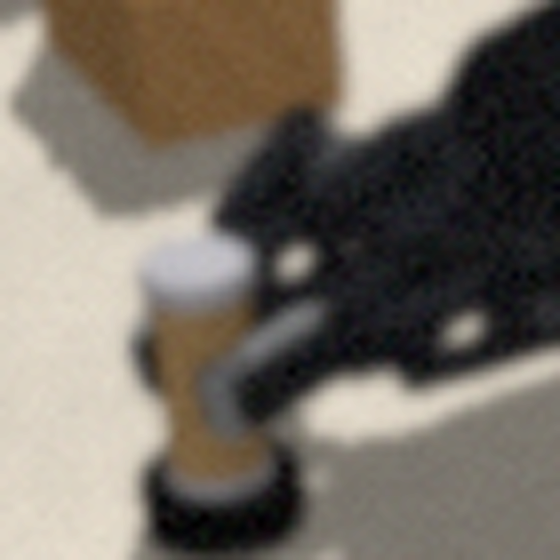

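>>> play_rows:
  targets:
    - [0, 0, 0, -0.012, 0, 0, 0.15]
    - [0, 0, 0, -0.012, 0, 0, 0.15]
    - [0, 0, 0, -0.012, 0, 0, 0.28]
    - [0, 0, 0, -0.012, 0, 0, 0.29]
    - [0, 0, 0, -0.012, 0, 0, 0.3]
    - [0, 0, 0, -0.012, 0, 0, 0.31]
    - [0, 0, 0, -0.012, 0, 0, 0.32]
    - [0, 0, 0, -0.012, 0, 0, 0.33]

```text
time: 42.32
tcp_pos: [0.4003, 0.1895, 0.0472]
ee_rot: [3.141, 1.382, 0.454]
contact_force: [-0.3, -0.3, 0.7]
opening: 0.326
```

```bash
python3 m.py; python3 -c "
from h import *
s=arm.read_camera('side')['image']
print(arm.get_state()['opening'])
cv2.imwrite('pics/35.png',np.clip(cv2.resize(s[200:270,210:280],None,fx=8,fy=8,interpolation=cv2.INTER_CUBIC).astype(np.float32)*1.6,0,255).astype('uint8'))"
```

```text
[-0.183   0.0041  0.0769] N [2.4134 4.0359 2.4815] [0.4004 0.1896 0.0475] [ 0.1967 -0.3935 -0.0121] [179.9676  79.2344  26.0293] 42.4667
0.33355367258111374
```

View pics/35.png

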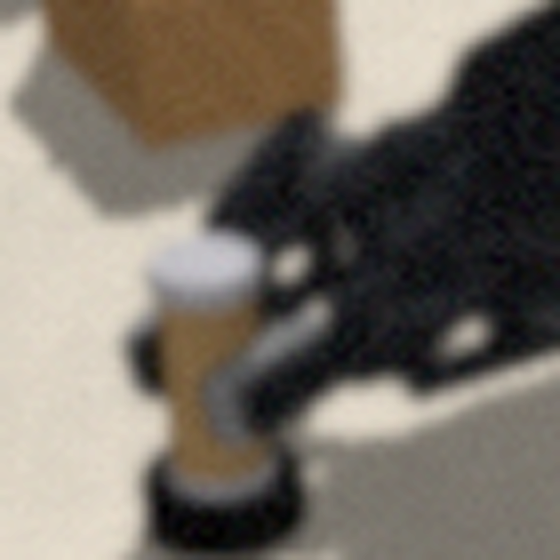

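The block is released and standing. I'll open wider slowly, then look.

>>> play_rows:
  targets:
    - [0, 0, 0, 0, 0, 0, 0.36]
    - [0, 0, 0, 0, 0, 0, 0.4]
    - [0, 0, 0, 0, 0, 0, 0.46]
    - [0, 0, 0, 0, 0, 0, 0.53]
    - [0, 0, 0, 0, 0, 0, 0.6]
    - [0, 0, 0, 0, 0, 0, 0.68]
    - [0, 0, 0, 0, 0, 0, 0.75]
    - [0, 0, 0, 0, 0, 0, 0.75]

```text
time: 43.18
tcp_pos: [0.4008, 0.1897, 0.0482]
ee_rot: [3.14, 1.383, 0.454]
contact_force: [-0.4, -0.6, -0.1]
opening: 0.754
```

```bash
python3 -c "
from h import *
s=arm.read_camera('side')['image'];t=arm.read_camera('top')['image']
a=cv2.resize(s[190:280,200:290],(400,400));b=cv2.resize(t[220:340,220:340],(400,400))
cv2.imwrite('pics/36.png',np.clip(cv2.hconcat([a,b]).astype(np.float32)*1.6,0,255).astype('uint8'))
go2([.40,.19,.05],26,-79)"
```

```text
t 43.2833 tcp [0.4008 0.1897 0.0482] j [ 0.3883  1.0999  1.3497 -0.0747  2.0731  1.5225] F [0.3985 1.1385 0.3306] op 0.7507911520615035
units [ 0.0128  0.0451 -0.0002] [-0.0635 -0.0199  0.0073]
```

View pics/36.png

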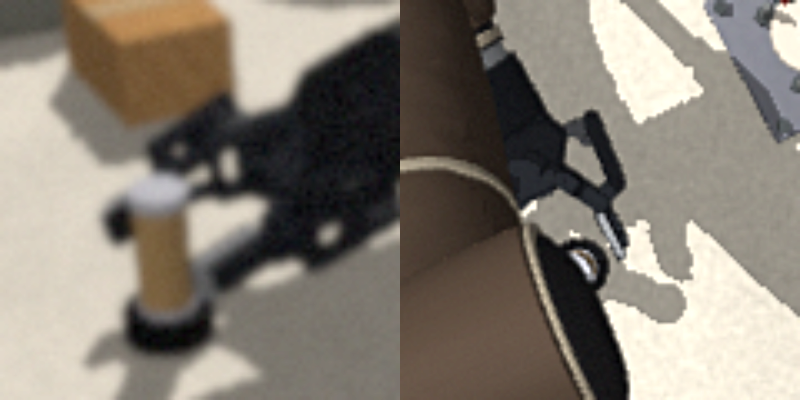

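>>> play_rows:
  targets:
    - [0, 0, 0, -0.05, 0, -0.15, 0.75]
    - [0, 0, 0, -0.05, 0, -0.4, 0.75]
    - [0, 0, 0, -0.05, 0, -0.8, 0.75]
    - [0, 0, 0, -0.05, 0, -1.2, 0.75]
    - [0, 0, 0, -0.05, 0, -1.6, 0.75]
    - [0, 0, 0, -0.3, 0, -1.9, 0.75]
    - [0, 0, 0, -0.9, 0, -2, 0.75]
    - [0, 0, 0, -1.6, 0, -2, 0.75]

```text
time: 43.95
tcp_pos: [0.4462, 0.2119, 0.1066]
ee_rot: [3.141, 1.383, 0.454]
contact_force: [-0.3, 0.5, 1.4]
opening: 0.747
```

>>> play_rows:
  targets:
    - [0, 0, 0, -1, 0, 0, 0.75]
    - [0, 0, 0, -2, 0, 0, 0.75]
    - [0, 0, 0, -3, 0, 0, 0.75]
    - [0, 0, 0, -4, 0, 0, 0.75]
    - [0, 0, 0, -4, 0, 0, 0.75]
    - [0, 0, 0, -4, 0, 0, 0.75]

```text
time: 44.45
tcp_pos: [0.4265, 0.2023, 0.2269]
ee_rot: [3.138, 1.377, 0.452]
contact_force: [-0.3, 0.3, -0.5]
opening: 0.751
```

```bash
python3 -c "
from h import *
s=arm.read_camera('side')['image'];t=arm.read_camera('top')['image']
cv2.imwrite('pics/37s.png',s);cv2.imwrite('pics/37t.png',t)
cv2.imwrite('pics/37.png',cv2.resize(cv2.hconcat([s,t]),(800,300)))
go2([.40,.19,.25],26,0)"
```

```text
t 44.55 tcp [0.4256 0.2019 0.2243] j [ 0.3907  0.8647  1.3528 -0.0849  2.3039  1.502 ] F [-0.1253  0.3492  0.5249] op 0.7536591738841869
units [ 0.0103 15.8364  0.009 ] [-1.0168 -0.0183  0.762 ]
```

View pics/37s.png

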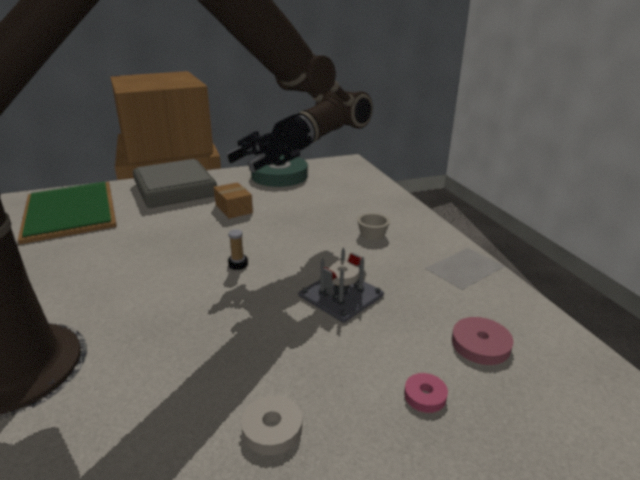

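View pics/37t.png

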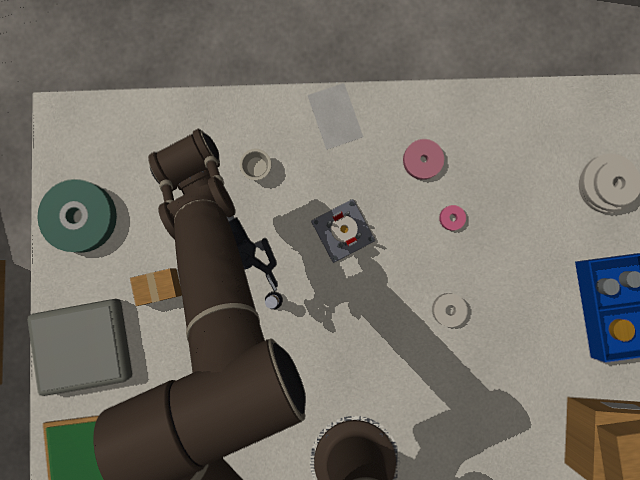

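The block stands upright at side pixel (237,250), clear of the magazine. The carton, cup wheel and pink wheels are at the same pixels as at the start. One last close look at the block and the catches.

```bash
python3 -c "
from h import *
s=cv2.imread('pics/37s.png');t=cv2.imread('pics/37t.png')
a=cv2.resize(s[235:325,295:385],(400,400),interpolation=cv2.INTER_CUBIC);b=cv2.resize(s[220:280,210:270],(400,400),interpolation=cv2.INTER_CUBIC)
cv2.imwrite('pics/38.png',np.clip(cv2.hconcat([a,b]).astype(np.float32)*1.6,0,255).astype('uint8'))
a=cv2.imread('pics/top0.png').astype(int)
for n,(x,y,w,h) in dict(cup=(235,145,40,40),pink=(400,135,50,50),pink2=(435,200,36,36),bigw=(428,288,45,42),mat=(305,80,60,70)).items(): print(n,np.abs(a[y:y+h,x:x+w]-t[y:y+h,x:x+w].astype(int)).mean())"
```

```text
cup 25.414375
pink 25.7172
pink2 26.66280864197531
bigw 28.72610229276896
mat 28.89079365079365
```

View pics/38.png

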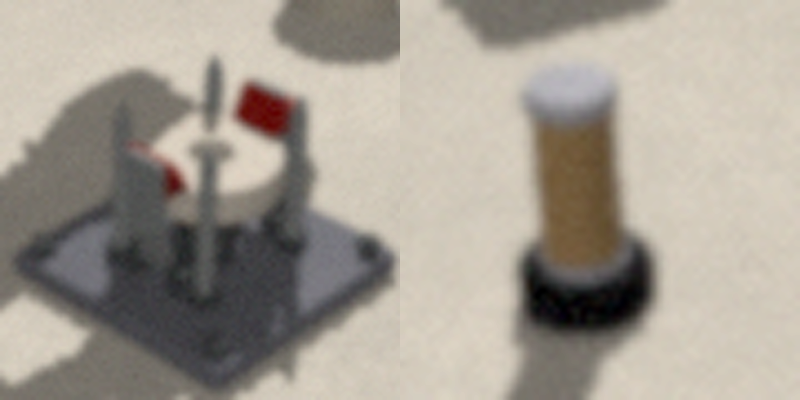

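```bash
python3 -c "
from workcell import arm
print(arm.get_state()['time'],arm.get_state()['contact_force']); print(arm.job_done())"
```

```text
44.55 [-0.12525668  0.34916461  0.52494003]
the job is handed in; nothing more can be done
None
```

The small white wheel is in the magazine, held down under both red catches, and the press block stands upright on the bench, clear of the magazine. I handed in at 44.6 s of the 72 s allowed.

- **Loading and pressing:** I lowered the wheel onto the plate with almost no side force and let go. I pressed it to the stop at a measured 21–23 N for more than 1.5 s. There was a steady side force of about 5 N during that hold. The highest reading I saw was 23.2 N.
- **Tipped block:** The block fell over when I first set it down, during my release or retreat; I did not find out why. It ended up lying on the bench about 5 cm away. I picked it up, turned it upright in the jaws and set it down again. It now stands at about (0.40, 0.19) m, not at its original spot.
- **Last checks:** The final pictures show the wheel down with both noses over its rim, the block upright, and the robot touching nothing. The carton, cup wheel, pink wheels and larger white wheel look unmoved by eye. My image-difference check on the bench items could not confirm that, because the brightness had changed by a similar amount in every patch; it did not cover the carton.
- **Measurement disagreement:** The two cameras differed by 2–5 mm in y, so I placed things by relative measurements and by feel.

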